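# Dial the sifter cap and tip out the small balls

## Task

The grey tipping tin holds three small steel balls and one big one for the shoe stretchers; the small ones are wanted in the tin's catch tray. Turn the round cap on top by its lug until the middle-width slot (not the wide or the narrow one) sits squarely over the outlet on the tray side, then push the lever over to its stop so that the tin tips and the three small balls roll out into the tray. The big ball must stay in the tin, the tin is left tipped against its stop with the cap still on that slot, and the small jar and the awl lying beside the stand stay where they are.

Things in the scene. Friction and masses are not known exactly. Their poses are not given: they have to be found in the camera images.
- stand: Fixed steel stand of the tipping tin. Origin on the table below the tin's middle; +x points to the catch tray, the way the tin tips; z up. Base plate x -85..5, y -92..92, 5 thick. Cheeks at y = -84 and +84 (8 thick, x -22..22, 138 tall) hold a level pivot along y, 122 mm up. An open tray, x 5..195, y -65..65, 30 tall, is part of the stand. Numbers below: mm in these axes.
- hopper (a joint): Tipping of the square grey tin (128 x 128, 100 tall) about the pivot, rad: 0 upright (stop), grows tipping to the tray, 1.95 = stop, mouth 22 deg below level over the tray. Friction 0.35 N m, stays where left. Its one outlet is in the top, on the +x side, the end of a 62 mm wide inner channel. At the stop, balls that fit the slot roll out within about a second.
- lever_bar (a point): Centre of the round black cross-bar (14 thick, along y from -144 to -93) ending the tin's lever; moves with the tin. 105 from the pivot, at y -115. With the tin at q the lever leans forward q - 0.35 rad from vertical: at q = 0 the bar is at x -36, 221 above the table; at the stop almost level to +x. Push it from behind (-x side), then from above: about 4 N.
- hopper_mid (a point): Middle of the tin, on the pivot axis, 122 mm above the stand's origin; tips with the tin. The upright tin's flat top is 172 mm above the table.
- cap (a joint): Turning of the round cap about the tin's axis, rad, anticlockwise from above positive. 0 = middle slot squarely over the outlet (lug then pointing to +y). At 0 the wide slot is on the -x side, the narrow one on -y, the blank quarter with the lug on +y. Range -3.0 to 1.6, starts between -2.2 and -0.7. Friction 0.05 N m (1 N at the lug), no clicks, stays where left.
- cap_center (a point): Centre of the top face of the round aluminium cap (152 across, 5 thick), 178 mm above the table with the tin upright. Three straight slots, each 72 long, outer edge 59 from the centre, middle 24 wide, wide 34, narrow 8. The wide slot is opposite the middle one; the narrow one 90 deg clockwise of the middle; the lug stands on the blank quarter opposite the narrow one.
- lug (a point): Square lug standing on the cap, 14 x 14, 26 tall (top 204 mm above the table); this point is 64 from the cap's centre and half-way up the lug, 191 above the table while upright. At cap angle c it lies in direction pi/2 + c from the centre, in the stand's axes.
- tray (a point): Centre of the catch tray's inner floor (inside 180 x 120 mm; floor 5 mm above the table, walls 25 mm higher), 100 mm ahead (+x) of the stand's origin; axes as the stand's.
- ball_big_center (a point): Centre of the big steel ball, diameter 24 mm, 56 g, starts inside the tin; passes only the wide slot.
- ball_a_center (a point): Centre of one of the three small steel balls, diameter 14 mm, 11 g, starts inside the tin; passes the middle and the wide slot.
- ball_b_center (a point): Centre of one of the three small steel balls, diameter 14 mm, 11 g, starts inside the tin; passes the middle and the wide slot.
- ball_c_center (a point): Centre of one of the three small steel balls, diameter 14 mm, 11 g, starts inside the tin; passes the middle and the wide slot.
- polish_jar: Bystander: amber glass jar with steel lid, 56 mm across, 55 mm tall, left (+y) of the stand; origin under its centre.
- awl: Bystander: awl-like screwdriver with wooden handle lying on the table right (-y) of the stand, 150 mm long; origin under its middle.

How it is judged:
On the way, in this order (a step that is already met when the one before it is completed fails the run):
1. with the tin still upright, the cap's middle slot is over the outlet (within 0.2 rad) (value of joint cap between -0.2 and 0.2 rad and value of joint hopper below 0.25 rad), for 0.2 s.
2. the tin is tipped to its stop (value of joint cap between -0.2 and 0.2 rad and value of joint hopper above 1.8 rad), for 0.2 s.
At the end, for the whole second after the job is handed in: All three small balls lie in the catch tray, the big ball is still inside the tin (within 85 mm of its middle), the cap is within 0.2 rad (11 deg) of the middle slot squarely over the outlet, and the tin is left tipped to its stop (joint above 1.8 rad) (all of step 2 and x of ball_a_center in the frame of tray between -0.095 and 0.095 m and y of ball_a_center in the frame of tray between -0.066 and 0.066 m and height (world z) of each of ball_a_center, ball_b_center, ball_c_center below 0.03 m and x of ball_b_center in the frame of tray between -0.095 and 0.095 m and y of ball_b_center in the frame of tray between -0.066 and 0.066 m and x of ball_c_center in the frame of tray between -0.095 and 0.095 m and y of ball_c_center in the frame of tray between -0.066 and 0.066 m and distance between ball_big_center and hopper_mid below 0.085 m); the robot touches nothing.
It fails at once if the big ball leaves the tin (distance between ball_big_center and hopper_mid above 0.1 m).
It fails at once if the jar or the awl beside the stand is shoved more than 40 mm (distance of any of polish_jar, awl from where it was at the start of the episode above 0.04 m).
It also fails if it takes over 58 s, if anything falls off the work surface, if the arm or the gripper's body presses on something with over 40 N, if the wrist force passes 120 N, or if a joint passes its speed limit or range.

## Robot

A 6-joint arm with a two-finger parallel gripper is mounted at the origin on the work surface. World frame = base frame: x ahead of the robot, y to its left, z up, the work surface at z = 0. Lengths are in m, angles in rad, forces in N, time in s.
With the tool pointing down it reaches from about 0.3 to 0.875 m from the base axis. Payload 6.4 kg.
Tool frame: the origin (TCP) lies midway between the tips of the shut fingers; the grasp point (between the pads) lies 19 mm behind it; z points along the fingers, y is the direction in which the jaws open and shut (so a half turn about z gives the same grasp; the last joint's range is limited). The gripper opens to 85 mm and grips with 20 to 120 N. Pads are 22 mm wide; open, the fingers measure 114 mm over their backs; the gripper's body (76 mm by 85 mm) begins 54 mm behind the grasp point. The pads swing forward as they close: fully open they stand 13 mm farther back than shut.
Start: joints at [1.07, 0.181, 1.607, -0, 1.354, -0.206], TCP at [0.167, 0.55, 0.231] pointing down, gripper open.
Joint ranges: [-2.99, 2.99], [-0.89, 2.07], [0.3, 2.58], [-1.14, 4.28], [0, 2.63], [-3.12, 3.12]. Speed limits (rad/s): [2.57, 2.57, 3.01, 3.14, 3.14, 3.14].

## Interface

Orientations are given as a unit quaternion [w, x, y, z].
In Python, from bench import ctrl gives the robot as it stands.
- The arm moves only by the tool apply_moves, never from a script. Its argument "plan" is a list of rows, each an object with "translation": the shift along the tool's x, y, z in m, a list of three; "angular": the turn, a rotation vector about the tool's x, y, z in rad, a list of three; "hand": the finger opening in m, from 0 to 0.0854. In form: [{"translation": [x, y, z], "angular": [rx, ry, rz], "hand": hand}, ...]. A call has 1 to 10 rows; each row shifts and turns the commanded pose from where the row before left it, along the tool's axes as they then stand; what a row does not reach is not made up. A row lasts 1/8 s, in which the tool goes at most 62.5 mm and 10.7 degrees, less where a joint would pass 70% of its speed; a pose out of reach is approached as far as the arm can. A call with a gripper value outside its range is refused whole. The fingers move at their own pace and stop on an object; the grip force is fixed at half the most. Time passes only in rows, so rows that do not move let the fingers close. It gives the time, the measured TCP pose, the force and the opening at its end, in the units of the state.
- ctrl.get_obs(): the state, without advancing time (a new reading comes with each control period).
- ctrl.camera(name): name is "side" or "top"; returns a dict with "img" (420x560x3 uint8, red, green, blue), "K" (3x3 intrinsics, pixels), "eye" and "orientation" of the camera in the world. Camera axes: x right, y up, looking along -z (the intrinsics and any distortion apply to the point x, -y, -z); pixel columns grow to the right and rows downward; lengths in m; the calibration is good to about 2 mm. A picture is of the moment at which its call begins. There is no depth.
- ctrl.hand_in(): hands the job in, once; it reports no verdict.
The state is a dict: "time_s": time; "q": joint angles; "dq": joint speeds; "joint_efforts": joint torques, N m; "eef_pos": TCP position; "eef_rot": TCP orientation; "wrist_force": force on the tool from outside, world axes, zero at the start; "torque": the same for the moment, N m; "opening": opening from 0.0 (shut) to 1.0 (fully open).
Only numpy, scipy, OpenCV 4.12 (cv2) and the standard library are available. Lean on these libraries where they do the work, as an engineer would, in place of code of your own. Each camera call takes 0.05 s, during which the arm holds its last target.

## Working session

There is one attempt and no reset: what is moved stays moved. The work goes in short steps, Python scripts to look and compute and a tool call to move; the robot and the scene stay as the last step left them, time stands still between calls to the robot, and variables do not carry over. Pictures are saved under pics/ and viewed, and the job is handed in when it is done.

Besides the shell and the picture viewer there is one more tool, called after "Request:" by a JSON object that holds its "op" and its "data", one argument or row to a line. apply_moves: Moves the arm, as the interface text tells. Its arguments: {"type":"object","properties":{"plan":{"type":"array","items":{"type":"object","properties":{"translation":{"type":"array","items":{"type":"number"}},"angular":{"type":"array","items":{"type":"number"}},"hand":{"type":"number"}}}}},"required":["plan"]}

```bash
ls; mkdir -p pics
python3 - <<'E'
from bench import ctrl
import cv2
o=ctrl.get_obs()
for k in o: print(k,o[k])
for n in("side","top"):
    c=ctrl.camera(n); cv2.imwrite(f"pics/{n}0.png",c["img"][:,:,::-1]); print(n,c["K"],c["eye"],c["orientation"],[k for k in c])
E
```

```text
pics
time_s 0.0
q [ 1.06973256e+00  1.81570264e-01  1.60799911e+00  1.96807076e-05
  1.35380976e+00 -2.06308741e-01]
dq [-0.00041248 -0.00091186 -0.00227487  0.00166299 -0.00014156 -0.00160459]
joint_efforts [ 1.16749445e-03 -4.44893861e+01 -3.51326108e+01 -1.39424951e-04
  9.08457820e-03  3.39710340e-06]
eef_pos [0.16675166 0.54971273 0.23037203]
eef_rot [-3.18393391e-04  1.46846628e-01  9.89158870e-01 -8.34621043e-04]
wrist_force [-0.16775296 -0.06311731  1.07455488]
torque [0.01614615 0.04434527 0.0076768 ]
opening 1.0017714199042815
side [[406.53901148   0.         280.04813504]
 [  0.         406.53901148 208.29990558]
 [  0.           0.           1.        ]] [0.47059331 0.51544172 0.6341105 ] [-0.10563702 -0.0541176   0.37957177  0.91751696] ['img', 'K', 'eye', 'orientation']
top [[393.32341982   0.         278.83280469]
 [  0.         393.32341982 210.27693813]
 [  0.           0.           1.        ]] [0.43643823 0.01441449 0.86568937] [-0.70128511 -0.07350276  0.05525302  0.70692549] ['img', 'K', 'eye', 'orientation']
```

View pics/side0.png

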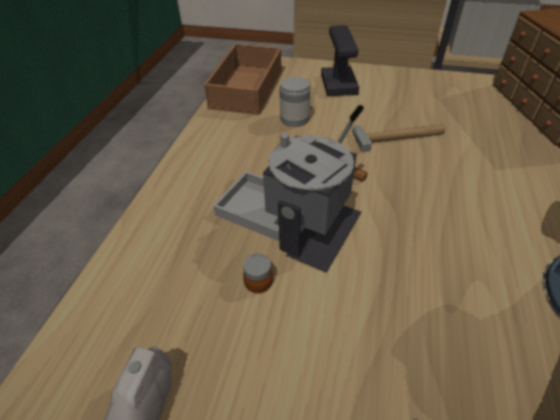

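View pics/top0.png

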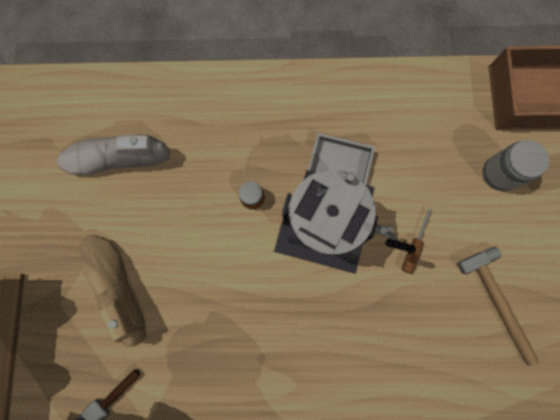

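```bash
cat > h.py <<'E'
import numpy as np, cv2
from scipy.spatial.transform import Rotation as R
def rot(q): return R.from_quat([q[1],q[2],q[3],q[0]]).as_matrix()
def ray(c,u,v):
    K=c["K"]; d=np.array([(u-K[0,2])/K[0,0],-(v-K[1,2])/K[1,1],-1.]); return np.array(c["eye"]),rot(c["orientation"])@d
def onz(c,u,v,z):
    e,d=ray(c,u,v); return e+d*(z-e[2])/d[2]
def proj(c,p):
    x=rot(c["orientation"]).T@(np.array(p)-c["eye"]); K=c["K"]
    return K[0,0]*x[0]/-x[2]+K[0,2], K[1,1]*-x[1]/-x[2]+K[1,2]
def crop(c,x0,y0,x1,y1,s,name):
    cv2.imwrite(name,cv2.resize(c["img"][y0:y1,x0:x1,::-1],None,fx=s,fy=s,interpolation=cv2.INTER_CUBIC))
E
python3 - <<'E'
from bench import ctrl
from h import *
c=ctrl.camera("top"); crop(c,230,120,440,285,3.5,"pics/t1.png")
c=ctrl.camera("side"); crop(c,200,90,400,300,2.8,"pics/s1.png")
E
```

```text
(no output)
```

View pics/t1.png

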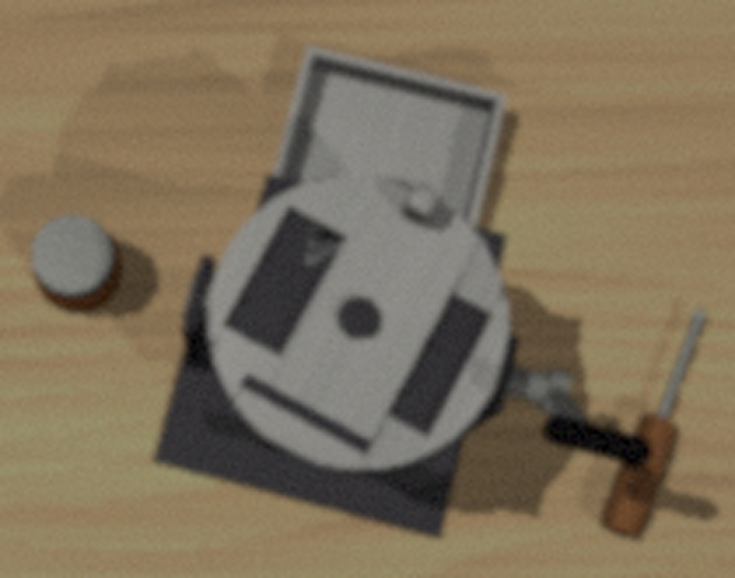

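View pics/s1.png

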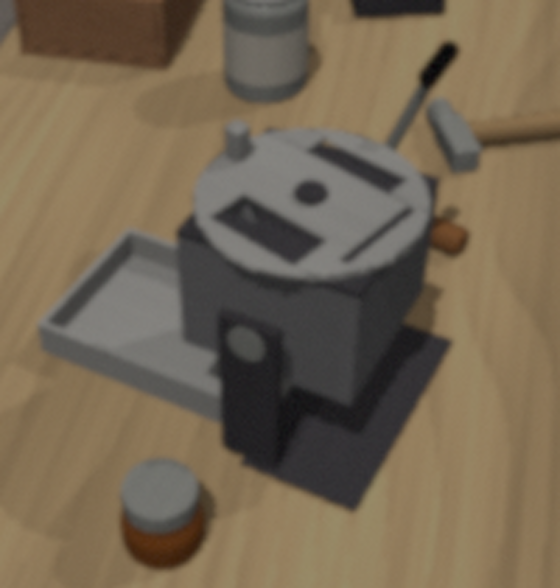

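Run:
```python
from bench import ctrl
from h import *
c=ctrl.camera("top")
def P(u,v,z): return onz(c,230+u/3.5-.36,120+v/3.5-.36,z)
A=[]
pts={'hub':(360,317,.178),'lug':(420,198,.204),'trL':(310,47,.03),'trR':(507,96,.03),'bpL':(155,461,.005),'bpR':(439,536,.005),'barL':(549,427,.221),'barR':(650,452,.221),'jar':(73,257,.055),'awlT':(700,313,.003),'awlH':(622,530,.012)}
W={k:P(*v) for k,v in pts.items()}
for k in W: print(k,W[k].round(4))
# fit 2D
mod={'hub':(0,0),'trL':(.195,.065),'trR':(.195,-.065),'bpL':(-.085,.092),'bpR':(-.085,-.092),'barL':(-.036,-.093),'barR':(-.036,-.144)}
a=np.array([mod[k] for k in mod]);b=np.array([W[k][:2] for k in mod])
am=a.mean(0);bm=b.mean(0);H=(a-am).T@(b-bm)
th=np.arctan2(H[0,1]-H[1,0],H[0,0]+H[1,1]); Rm=np.array([[np.cos(th),-np.sin(th)],[np.sin(th),np.cos(th)]])
t=bm-Rm@am; print("th",th,"t",t); print((b-(a@Rm.T+t)).round(4))
inv=lambda p:(Rm.T@(p[:2]-t))
for k in('lug','jar','awlT','awlH'): print(k,inv(W[k]).round(4))
l=inv(W['lug'])-inv(W['hub']); print("r",np.hypot(*l),"cap",np.arctan2(l[1],l[0])-np.pi/2)
o=ctrl.get_obs(); print(o["eef_pos"],rot(o["eef_rot"]).round(4))
# side-view check
s=ctrl.camera("side")
for nm,p in (('hub',[*t,.178]),('bar',[*(Rm@[-.036,-.118]+t),.221])): print(nm,proj(s,p), (proj(s,p)[0]-200)*2.8,(proj(s,p)[1]-90)*2.8)
# slots angle via dark contour
```

```text
hub [ 0.5625 -0.0632  0.178 ]
lug [ 0.6172 -0.0917  0.204 ]
trL [ 0.7653 -0.0534  0.03  ]
trR [ 0.7306 -0.1769  0.03  ]
bpL [0.5041 0.0475 0.005 ]
bpR [ 0.4568 -0.127   0.005 ]
barL [ 0.5015 -0.1446  0.221 ]
barR [ 0.4895 -0.1905  0.221 ]
jar [0.6237 0.0948 0.055 ]
awlT [ 0.5949 -0.297   0.003 ]
awlH [ 0.4595 -0.2368  0.012 ]
th -0.2716538612367692 t [ 0.56163269 -0.062872  ]
[[ 0.0008 -0.0004]
 [-0.0016 -0.0008]
 [-0.0014  0.001 ]
 [-0.0003 -0.001 ]
 [ 0.0017  0.0017]
 [-0.0005 -0.0018]
 [ 0.0012  0.0015]]
lug [ 0.0613 -0.0128]
jar [0.0175 0.1686]
awlT [ 0.0948 -0.2166]
awlH [-0.0517 -0.1949]
r 0.061686247464475326 cap -1.7783098085350324
[0.16693308 0.54997616 0.23086186] [[-9.569e-01  2.905e-01 -4.000e-04]
 [ 2.905e-01  9.569e-01 -7.000e-04]
 [ 2.000e-04 -8.000e-04 -1.000e+00]]
hub (np.float64(311.10086870566914), np.float64(158.61917630921116)) 311.08243237587357 192.1336936657912
bar (np.float64(356.8224769996841), np.float64(111.50652621829063)) 439.1029355991155 60.218273411213765
```

Request:
{"op": "apply_moves", "data": {
  "plan": [
    {"translation": [-0.0386,-0.0302,-0.003],"angular": [0,0,0],"hand": 0.04},
    {"translation": [-0.0386,-0.0302,-0.003],"angular": [0,0,0],"hand": 0.04},
    {"translation": [-0.0386,-0.0302,-0.003],"angular": [0,0,0],"hand": 0.04},
    {"translation": [-0.0386,-0.0302,-0.003],"angular": [0,0,0],"hand": 0.04},
    {"translation": [-0.0386,-0.0302,-0.003],"angular": [0,0,0],"hand": 0.04},
    {"translation": [-0.0386,-0.0302,-0.003],"angular": [0,0,0],"hand": 0.04},
    {"translation": [-0.0386,-0.0302,-0.003],"angular": [0,0,0],"hand": 0.04},
    {"translation": [-0.0386,-0.0302,-0.003],"angular": [0,0,0],"hand": 0.04},
    {"translation": [-0.0386,-0.0302,-0.003],"angular": [0,0,0],"hand": 0.04},
    {"translation": [-0.0386,-0.0302,-0.003],"angular": [0,0,0],"hand": 0.04}
  ]
}}

```text
time_s: 1.55
eef_pos: [0.4494, 0.1477, 0.2616]
eef_rot: [0.0, 0.147, 0.989, 0.0]
wrist_force: [0.9, 1.4, 0.2]
opening: 0.469
```

Request:
{"op": "apply_moves", "data": {
  "plan": [
    {"translation": [-0.0386,-0.0302,0],"angular": [0,0,0],"hand": 0.04},
    {"translation": [-0.0386,-0.0302,0],"angular": [0,0,0],"hand": 0.04},
    {"translation": [-0.0386,-0.0302,0],"angular": [0,0,0],"hand": 0.04},
    {"translation": [-0.0386,-0.0302,0],"angular": [0,0,0],"hand": 0.04},
    {"translation": [-0.0386,-0.0302,0],"angular": [0,0,0],"hand": 0.04},
    {"translation": [-0.0386,-0.0302,0],"angular": [0,0,0],"hand": 0.04},
    {"translation": [0,0,0],"angular": [0,0,0.09],"hand": 0.04},
    {"translation": [0,0,0],"angular": [0,0,0.095],"hand": 0.04},
    {"translation": [0,0,0],"angular": [0,0,0],"hand": 0.04}
  ]
}}

```text
time_s: 2.68
eef_pos: [0.6176, -0.0917, 0.261]
eef_rot: [-0.0, 0.237, 0.971, 0.0]
wrist_force: [-0.1, -0.1, 0.5]
opening: 0.468
```

```bash
cat >> h.py <<'E'
T=np.array([.5617,-.0629]); TH=-.2717
def s2w(x,y): c,s=np.cos(TH),np.sin(TH); return np.array([c*x-s*y,s*x+c*y])+T
def err(o,target,yaw_deg):
    M=rot(o["eef_rot"]); p=np.array(o["eef_pos"]); d=M.T@(np.array(target)-p)
    yaw=np.degrees(np.arctan2(M[1,1],M[0,1]))
    print("tcp",p.round(4),"yaw",yaw.round(2),"z",M[:,2].round(3),"tool shift",d.round(4),"rz",-np.radians(yaw_deg-yaw).round(3),"F",np.round(o["wrist_force"],1),"q6",round(o["q"][5],2),"t",o["time_s"],"op",o["opening"])
E
python3 - <<'E'
from bench import ctrl
from h import *
err(ctrl.get_obs(),[.618,-.092,.184],62.2)
c=ctrl.camera("side"); crop(c,200,90,400,300,2.8,"pics/s2.png")
E
```

```text
tcp [ 0.6176 -0.0917  0.261 ] yaw 62.54 z [-0.  0. -1.] tool shift [-0.0006 -0.      0.077 ] rz 0.006 F [-0.1 -0.1  0.5] q6 -1.43 t 2.675 op 0.4678615069513316
```

View pics/s2.png

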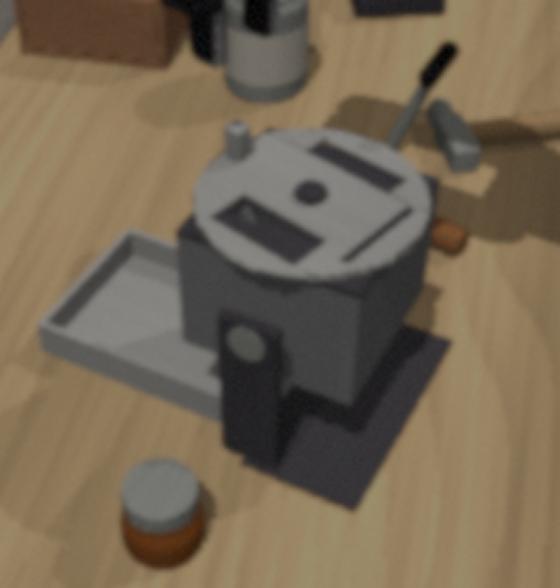

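The fingers hang above and behind the lug (lug at crop 238,140), with the tin undisturbed. Next I descend around the lug and narrow the fingers.

Request:
{"op": "apply_moves", "data": {
  "plan": [
    {"translation": [0,0,0.02],"angular": [0,0,0],"hand": 0.04},
    {"translation": [0,0,0.02],"angular": [0,0,0],"hand": 0.04},
    {"translation": [0,0,0.02],"angular": [0,0,0],"hand": 0.04},
    {"translation": [0,0,0.014],"angular": [0,0,0],"hand": 0.04},
    {"translation": [0,0,0],"angular": [0,0,0],"hand": 0.018},
    {"translation": [0,0,0],"angular": [0,0,0],"hand": 0.018},
    {"translation": [0,0,0],"angular": [0,0,0],"hand": 0.018}
  ]
}}

```text
time_s: 3.6
eef_pos: [0.6182, -0.0918, 0.1884]
eef_rot: [0.001, 0.238, 0.971, -0.0]
wrist_force: [-0.2, -0.5, 0.0]
opening: 0.213
```

Run:
```python
from bench import ctrl
from h import *
err(ctrl.get_obs(),[.618,-.092,.184],62.2)
c=ctrl.camera("side"); crop(c,200,90,400,300,2.8,"pics/s3.png")
```

```text
tcp [ 0.6182 -0.0918  0.1884] yaw 62.51 z [ 0.002 -0.001 -1.   ] tool shift [ 0.0001 -0.0003  0.0044] rz 0.005 F [-0.2 -0.5  0. ] q6 -1.43 t 3.6 op 0.21302376560818334
```

View pics/s3.png

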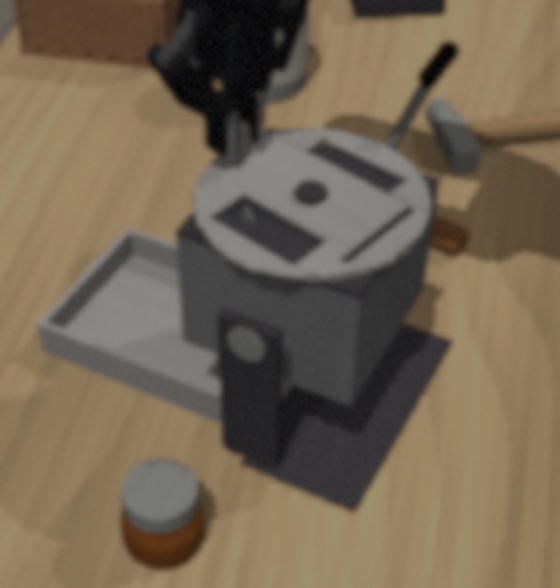

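The lug (crop 237,140) sits between the fingers, and no force is showing. Next I turn the cap.

Request:
{"op": "apply_moves", "data": {
  "plan": [
    {"translation": [0.0003,0.0064,0],"angular": [0,0,-0.1],"hand": 0.018},
    {"translation": [0.0003,0.0064,0],"angular": [0,0,-0.1],"hand": 0.018},
    {"translation": [0.0003,0.0064,0],"angular": [0,0,-0.1],"hand": 0.018},
    {"translation": [0.0003,0.0064,0],"angular": [0,0,-0.1],"hand": 0.018},
    {"translation": [0.0003,0.0064,0],"angular": [0,0,-0.1],"hand": 0.018},
    {"translation": [0.0003,0.0064,0],"angular": [0,0,-0.1],"hand": 0.018},
    {"translation": [0.0003,0.0064,0],"angular": [0,0,-0.1],"hand": 0.018},
    {"translation": [0.0003,0.0064,0],"angular": [0,0,-0.1],"hand": 0.018},
    {"translation": [0.0003,0.0064,0],"angular": [0,0,-0.1],"hand": 0.018}
  ]
}}

```text
time_s: 4.78
eef_pos: [0.6201, -0.036, 0.1882]
eef_rot: [0.001, -0.21, 0.978, -0.001]
wrist_force: [0.4, -0.7, -0.4]
opening: 0.208
```

Run:
```python
from bench import ctrl
from h import *
o=ctrl.get_obs(); a=np.pi/2-1.785+.9+TH
err(o,[*(T+.064*np.array([np.cos(a),np.sin(a)])),.187],np.degrees(a)+90)
c=ctrl.camera("side"); crop(c,200,90,400,300,2.8,"pics/s4.png")
```

```text
tcp [ 0.6201 -0.036   0.1882] yaw 114.26 z [ 0.002 -0.001 -1.   ] tool shift [ 0.0003 -0.0012  0.0012] rz 0.009 F [ 0.4 -0.7 -0.4] q6 -2.24 t 4.775 op 0.20817838453502802
```

View pics/s4.png

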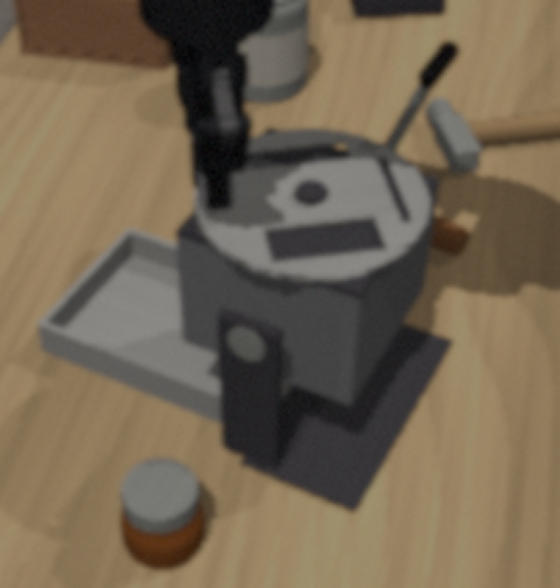

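The cap has turned about halfway: the wide slot is now at crop (325,240), the tin is still upright and the force is about 1 N. I'll do the remaining 0.89 rad.

Request:
{"op": "apply_moves", "data": {
  "plan": [
    {"translation": [0.0003,0.0064,0],"angular": [0,0,-0.1],"hand": 0.018},
    {"translation": [0.0003,0.0064,0],"angular": [0,0,-0.1],"hand": 0.018},
    {"translation": [0.0003,0.0064,0],"angular": [0,0,-0.1],"hand": 0.018},
    {"translation": [0.0003,0.0064,0],"angular": [0,0,-0.1],"hand": 0.018},
    {"translation": [0.0003,0.0064,0],"angular": [0,0,-0.1],"hand": 0.018},
    {"translation": [0.0003,0.0064,0],"angular": [0,0,-0.1],"hand": 0.018},
    {"translation": [0.0003,0.0064,0],"angular": [0,0,-0.1],"hand": 0.018},
    {"translation": [0.0003,0.0064,0],"angular": [0,0,-0.1],"hand": 0.018},
    {"translation": [0.0003,0.0058,0],"angular": [0,0,-0.09],"hand": 0.018},
    {"translation": [0,0,0],"angular": [0,0,0],"hand": 0.018}
  ]
}}

```text
time_s: 6.08
eef_pos: [0.5776, 0.0, 0.1879]
eef_rot: [0.0, -0.609, 0.794, -0.0]
wrist_force: [-0.0, 0.5, 0.4]
opening: 0.208
```

Request:
{"op": "apply_moves", "data": {
  "plan": [
    {"translation": [0,0,0],"angular": [0,0,0],"hand": 0.018},
    {"translation": [0,0,0],"angular": [0,0,0],"hand": 0.035},
    {"translation": [0,0,0],"angular": [0,0,0],"hand": 0.035},
    {"translation": [0,0,-0.03],"angular": [0,0,0],"hand": 0.035},
    {"translation": [0,0,-0.05],"angular": [0,0,0],"hand": 0.035},
    {"translation": [0,0,0],"angular": [0,0,0],"hand": 0.035}
  ]
}}

```text
time_s: 6.82
eef_pos: [0.5801, -0.0005, 0.2723]
eef_rot: [0.003, -0.609, 0.793, -0.003]
wrist_force: [0.3, 0.6, 0.1]
opening: 0.413
```

Run:
```python
from bench import ctrl
from h import *
o=ctrl.get_obs(); 
err(o,[*s2w(-.080,-.120),.27],74.4)
c=ctrl.camera("side"); crop(c,200,90,400,300,2.8,"pics/s5.png")
c=ctrl.camera("top"); crop(c,230,120,440,285,3.5,"pics/t5.png")
```

```text
tcp [ 5.801e-01 -5.000e-04  2.723e-01] yaw 165.05 z [ 0.009 -0.002 -1.   ] tool shift [0.1842 0.083  0.0015] rz 1.582 F [0.3 0.6 0.1] q6 -3.09 t 6.825 op 0.41318158235044555
```

View pics/s5.png

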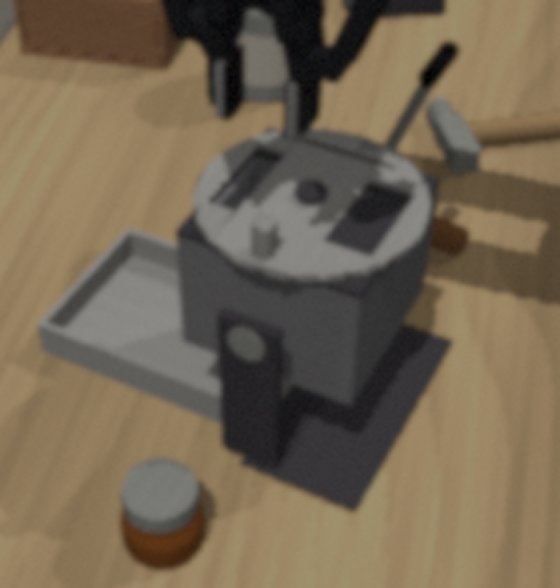

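View pics/t5.png

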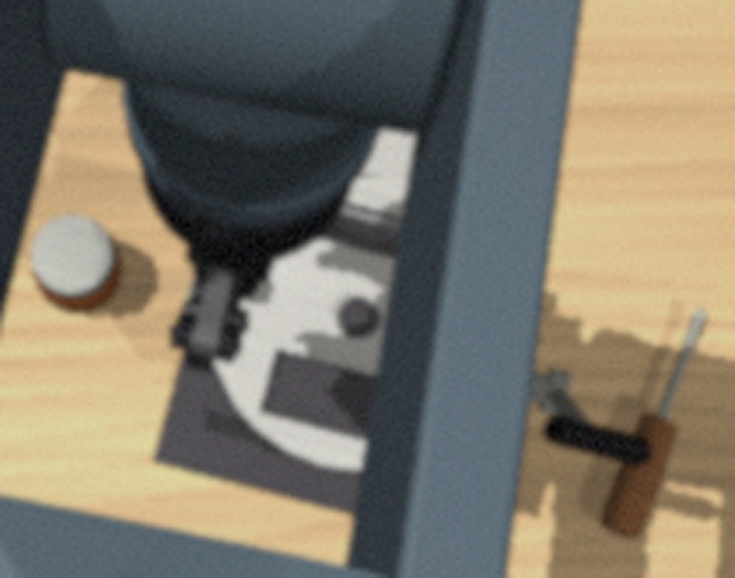

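Request:
{"op": "apply_moves", "data": {
  "plan": [
    {"translation": [0,0,0],"angular": [0,0,0.176],"hand": 0},
    {"translation": [0,0,0],"angular": [0,0,0.176],"hand": 0},
    {"translation": [0,0,0],"angular": [0,0,0.176],"hand": 0},
    {"translation": [0,0,0],"angular": [0,0,0.176],"hand": 0},
    {"translation": [0,0,0],"angular": [0,0,0.176],"hand": 0},
    {"translation": [0,0,0],"angular": [0,0,0.176],"hand": 0},
    {"translation": [0,0,0],"angular": [0,0,0.176],"hand": 0},
    {"translation": [0,0,0],"angular": [0,0,0.176],"hand": 0},
    {"translation": [0,0,0],"angular": [0,0,0.172],"hand": 0}
  ]
}}

```text
time_s: 8.05
eef_pos: [0.5765, 0.0002, 0.2651]
eef_rot: [-0.002, 0.137, 0.991, 0.0]
wrist_force: [-0.4, -0.1, -0.3]
opening: -0.001
```

Run:
```python
from bench import ctrl
from h import *
o=ctrl.get_obs(); 
err(o,[*s2w(-.080,-.122),.27],74.4)
c=ctrl.camera("side")
for cap in(-.2,0,.2):
  a=np.pi/2+cap
  u,v=proj(c,[*s2w(.064*np.cos(a),.064*np.sin(a)),.204]); print(cap,(u-200)*2.8,(v-90)*2.8)
```

```text
tcp [5.765e-01 2.000e-04 2.651e-01] yaw 74.2 z [-0.004  0.001 -1.   ] tool shift [ 0.0766 -0.1871 -0.0046] rz -0.003 F [-0.4 -0.1 -0.3] q6 -1.5 t 8.05 op -0.0013419785989772395
-0.2 247.31443787602194 208.91046107716494
0 265.11602586065726 216.38805110750957
0.2 285.163682897435 221.54429735813983
```

The lug top measures at crop (265,220). The projection for cap = 0 is (265,216), so the cap is set. I'll move behind the lever bar.

Request:
{"op": "apply_moves", "data": {
  "plan": [
    {"translation": [0.0154,-0.0374,0],"angular": [0,0,0],"hand": 0},
    {"translation": [0.0154,-0.0374,0],"angular": [0,0,0],"hand": 0},
    {"translation": [0.0154,-0.0374,0],"angular": [0,0,0],"hand": 0},
    {"translation": [0.0154,-0.0374,0],"angular": [0,0,0],"hand": 0},
    {"translation": [0.0154,-0.0374,0],"angular": [0,0,0],"hand": 0},
    {"translation": [0,0,0],"angular": [0,0,0],"hand": 0}
  ]
}}

```text
time_s: 8.85
eef_pos: [0.4518, -0.161, 0.266]
eef_rot: [-0.001, 0.135, 0.991, 0.0]
wrist_force: [-0.2, 0.4, 0.5]
opening: -0.001
```

Run:
```python
from bench import ctrl
from h import *
o=ctrl.get_obs(); 
err(o,[*s2w(-.080,-.122),.195],74.4)
c=ctrl.camera("side"); crop(c,200,40,400,250,2.8,"pics/s6.png")
c=ctrl.camera("top"); crop(c,230,120,440,285,3.5,"pics/t6.png")
```

```text
tcp [ 0.4518 -0.161   0.266 ] yaw 74.46 z [-0.002  0.001 -1.   ] tool shift [0.0003 0.002  0.071 ] rz 0.001 F [-0.2  0.4  0.5] q6 -1.89 t 8.85 op -0.0006469398031529604
```

View pics/s6.png

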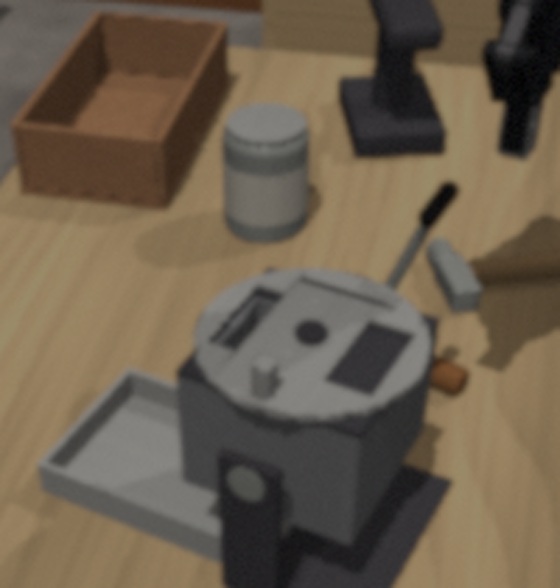

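View pics/t6.png

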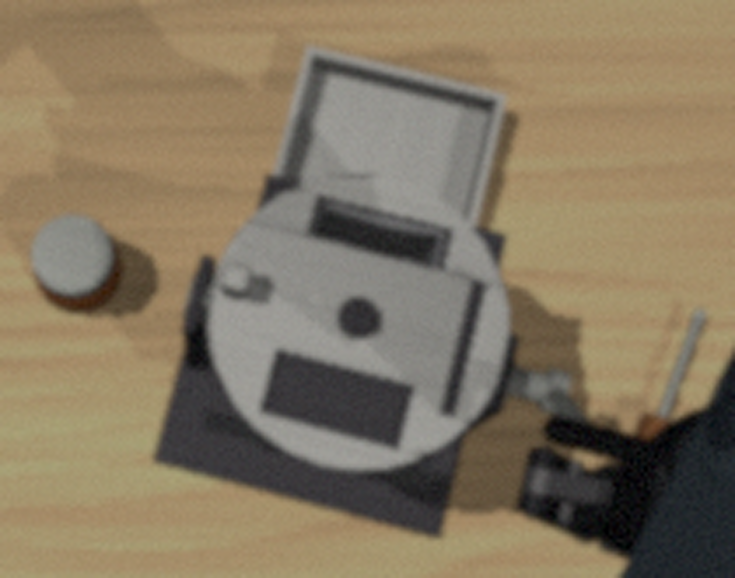

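The middle slot is squarely on the tray side. The wide slot's edge has slope 0.264 against the stand yaw of 0.272, so the cap is within about 0.01 rad. The fingers are behind the bar, so I'll lower and push.

Request:
{"op": "apply_moves", "data": {
  "plan": [
    {"translation": [0,0,0.025],"angular": [0,0,0],"hand": 0},
    {"translation": [0,0,0.025],"angular": [0,0,0],"hand": 0},
    {"translation": [0,0,0.026],"angular": [0,0,0],"hand": 0},
    {"translation": [-0.01,0,0],"angular": [0,0,0],"hand": 0},
    {"translation": [-0.01,0,0],"angular": [0,0,0],"hand": 0},
    {"translation": [-0.008,0,0],"angular": [0,0,0],"hand": 0},
    {"translation": [-0.008,0,0],"angular": [0,0,0],"hand": 0},
    {"translation": [-0.008,0,0],"angular": [0,0,0],"hand": 0},
    {"translation": [-0.008,0,0],"angular": [0,0,0],"hand": 0}
  ]
}}

```text
time_s: 10.07
eef_pos: [0.5043, -0.1738, 0.1921]
eef_rot: [0.0, 0.134, 0.991, -0.0]
wrist_force: [-3.3, 2.4, 1.6]
opening: -0.001
```

Run:
```python
from bench import ctrl
from h import *
o=ctrl.get_obs(); 
err(o,[*s2w(.053,-.122),.190],74.4)
c=ctrl.camera("side"); crop(c,200,40,400,250,2.8,"pics/s7.png")
```

```text
tcp [ 0.5043 -0.1738  0.1921] yaw 74.56 z [ 0.    -0.001 -1.   ] tool shift [-0.0785  0.0001  0.0022] rz 0.003 F [-3.3  2.4  1.6] q6 -1.86 t 10.075 op -0.0014092957838817066
```

View pics/s7.png

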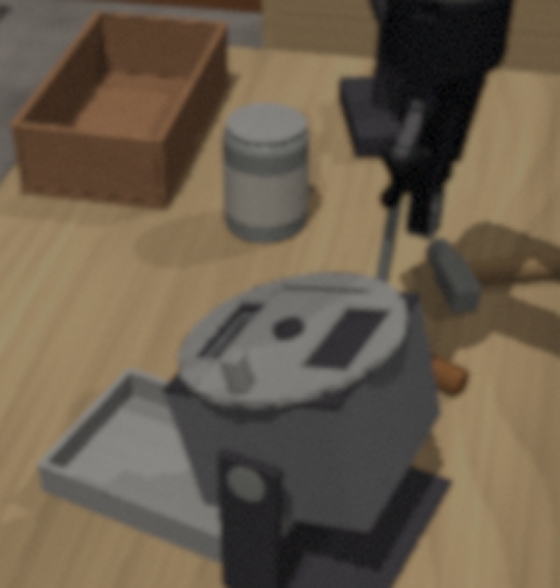

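The tin tips as the bar is pushed (bar at crop 395,190) with about 4 N, as expected. I'll keep pushing.

Request:
{"op": "apply_moves", "data": {
  "plan": [
    {"translation": [-0.01,0,0],"angular": [0,0,0],"hand": 0},
    {"translation": [-0.01,0,0],"angular": [0,0,0],"hand": 0},
    {"translation": [-0.01,0,0],"angular": [0,0,0],"hand": 0},
    {"translation": [-0.01,0,0],"angular": [0,0,0],"hand": 0},
    {"translation": [-0.01,0,0],"angular": [0,0,0],"hand": 0},
    {"translation": [-0.01,0,0],"angular": [0,0,0],"hand": 0},
    {"translation": [-0.01,0,0],"angular": [0,0,0],"hand": 0},
    {"translation": [-0.006,0,0],"angular": [0,0,0],"hand": 0},
    {"translation": [0,0,0],"angular": [0,0,0],"hand": 0}
  ]
}}

```text
time_s: 11.25
eef_pos: [0.5751, -0.1963, 0.189]
eef_rot: [-0.003, 0.135, 0.991, -0.002]
wrist_force: [-6.6, -7.8, -5.4]
opening: 0.002
```

Run:
```python
from bench import ctrl
from h import *
o=ctrl.get_obs(); 
err(o,[*s2w(.073,-.122),.24],74.4)
c=ctrl.camera("side"); crop(c,200,40,400,250,2.8,"pics/s8.png")
c=ctrl.camera("top"); crop(c,230,120,440,285,3.5,"pics/t8.png")
```

```text
tcp [ 0.5751 -0.1963  0.189 ] yaw 74.47 z [-0.006 -0.003 -1.   ] tool shift [-0.024   0.0027 -0.0512] rz 0.001 F [-6.6 -7.8 -5.4] q6 -1.82 t 11.25 op 0.0018926883787437386
```

View pics/s8.png

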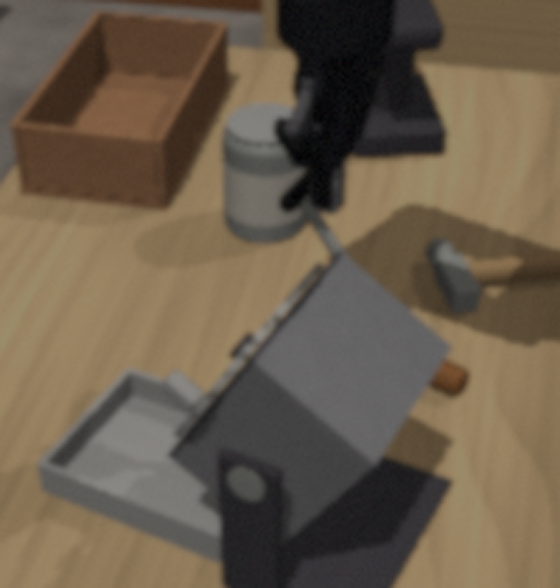

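View pics/t8.png

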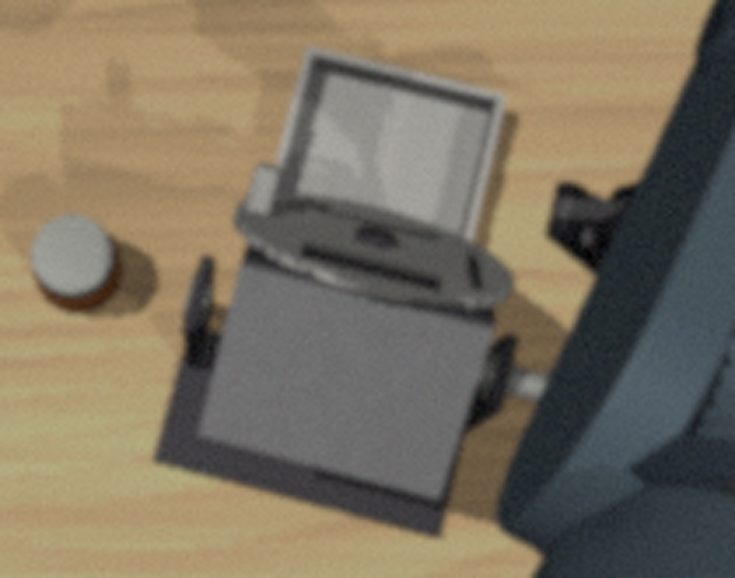

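The tin is past 1 rad and the bar is at crop (295,195). I'll back off, go above the bar, and press from the top.

Request:
{"op": "apply_moves", "data": {
  "plan": [
    {"translation": [0.008,0,0],"angular": [0,0,0],"hand": 0},
    {"translation": [0,0,-0.03],"angular": [0,0,0],"hand": 0},
    {"translation": [0,0,-0.03],"angular": [0,0,0],"hand": 0},
    {"translation": [-0.016,0,0],"angular": [0,0,0],"hand": 0},
    {"translation": [-0.016,0,0],"angular": [0,0,0],"hand": 0},
    {"translation": [0,0,0],"angular": [0,0,0],"hand": 0}
  ]
}}

```text
time_s: 12.1
eef_pos: [0.6011, -0.2004, 0.2509]
eef_rot: [0.0, 0.134, 0.991, 0.0]
wrist_force: [-0.7, 0.0, -0.3]
opening: -0.001
```

Run:
```python
from bench import ctrl
from h import *
o=ctrl.get_obs(); 
err(o,[*s2w(.073,-.122),.21],74.4)
c=ctrl.camera("side"); crop(c,200,40,400,250,2.8,"pics/s9.png")
```

```text
tcp [ 0.6011 -0.2004  0.2509] yaw 74.56 z [ 0.001 -0.    -1.   ] tool shift [ 0.0019 -0.0002  0.0409] rz 0.003 F [-0.7  0.  -0.3] q6 -1.81 t 12.1 op -0.0013798767105340846
```

View pics/s9.png

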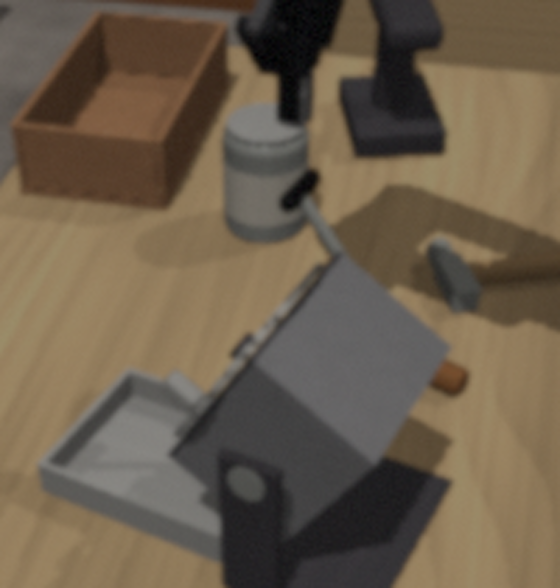

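The bar stays put at crop (299,190), with the fingertips above it. I'll press down along the arc.

Request:
{"op": "apply_moves", "data": {
  "plan": [
    {"translation": [0,0,0.02],"angular": [0,0,0],"hand": 0},
    {"translation": [0,0,0.02],"angular": [0,0,0],"hand": 0},
    {"translation": [-0.005,0,0.008],"angular": [0,0,0],"hand": 0},
    {"translation": [-0.005,0,0.008],"angular": [0,0,0],"hand": 0},
    {"translation": [-0.004,0,0.009],"angular": [0,0,0],"hand": 0},
    {"translation": [-0.004,0,0.009],"angular": [0,0,0],"hand": 0},
    {"translation": [-0.004,0,0.01],"angular": [0,0,0],"hand": 0},
    {"translation": [-0.003,0,0.01],"angular": [0,0,0],"hand": 0},
    {"translation": [-0.003,0,0.01],"angular": [0,0,0],"hand": 0}
  ]
}}

```text
time_s: 13.28
eef_pos: [0.6274, -0.2079, 0.1467]
eef_rot: [0.001, 0.135, 0.991, -0.0]
wrist_force: [2.7, -0.7, 3.9]
opening: -0.001
```

Run:
```python
from bench import ctrl
from h import *
o=ctrl.get_obs(); 
err(o,[*s2w(.103,-.122),.126],74.4)
c=ctrl.camera("side"); crop(c,200,40,400,250,2.8,"pics/s10.png")
```

```text
tcp [ 0.6274 -0.2079  0.1467] yaw 74.54 z [ 0.001 -0.001 -1.   ] tool shift [-0.0007  0.0001  0.0207] rz 0.002 F [ 2.7 -0.7  3.9] q6 -1.8 t 13.275 op -0.0013312150290920332
```

View pics/s10.png

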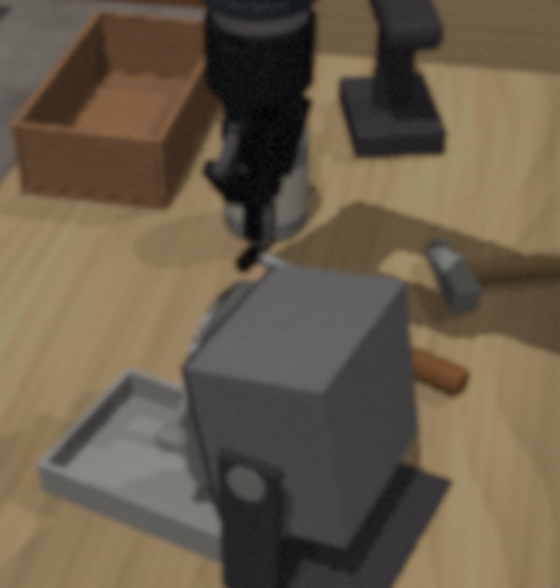

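The tin is nearly over, with the fingers on top of the bar (crop 250,255) and about 4 N. I'll press the remaining ~21 mm plus a little extra.

Request:
{"op": "apply_moves", "data": {
  "plan": [
    {"translation": [-0.001,0,0.007],"angular": [0,0,0],"hand": 0},
    {"translation": [0,0,0.007],"angular": [0,0,0],"hand": 0},
    {"translation": [0,0,0.005],"angular": [0,0,0],"hand": 0},
    {"translation": [0,0,0.003],"angular": [0,0,0],"hand": 0},
    {"translation": [0,0,0.001],"angular": [0,0,0],"hand": 0}
  ]
}}

```text
time_s: 13.95
eef_pos: [0.6277, -0.2078, 0.1256]
eef_rot: [-0.0, 0.134, 0.991, -0.0]
wrist_force: [-4.8, 2.4, 14.4]
opening: -0.0
```

Request:
{"op": "apply_moves", "data": {
  "plan": [
    {"translation": [0,0,0.001],"angular": [0,0,0],"hand": 0},
    {"translation": [0,0,0.001],"angular": [0,0,0],"hand": 0},
    {"translation": [0,0,0],"angular": [0,0,0],"hand": 0}
  ]
}}

```text
time_s: 14.32
eef_pos: [0.6279, -0.2078, 0.1255]
eef_rot: [0.0, 0.134, 0.991, -0.0]
wrist_force: [-6.8, 2.5, 20.1]
opening: -0.002
```

Run:
```python
from bench import ctrl
from h import *
o=ctrl.get_obs(); 
err(o,[*s2w(.103,-.122),.126],74.4)
c=ctrl.camera("side"); crop(c,200,40,400,250,2.8,"pics/s11.png")
c=ctrl.camera("top"); crop(c,230,120,440,285,3.5,"pics/t11.png")
```

```text
tcp [ 0.6279 -0.2078  0.1255] yaw 74.56 z [ 0. -0. -1.] tool shift [-0.0004 -0.0001 -0.0005] rz 0.003 F [-6.8  2.5 20.1] q6 -1.8 t 14.325 op -0.0017463886253900518
```

View pics/s11.png

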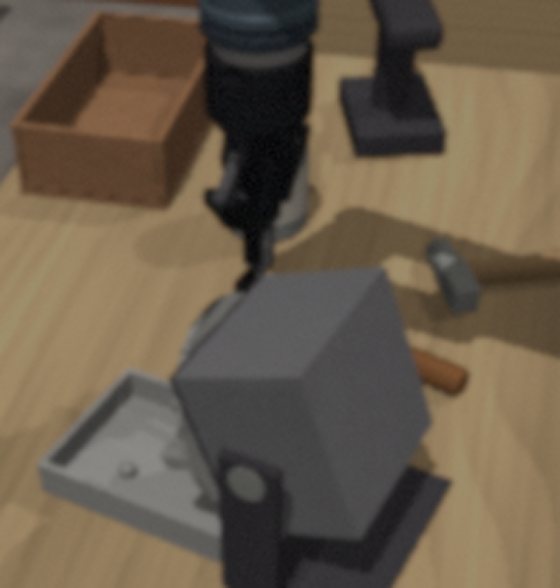

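View pics/t11.png

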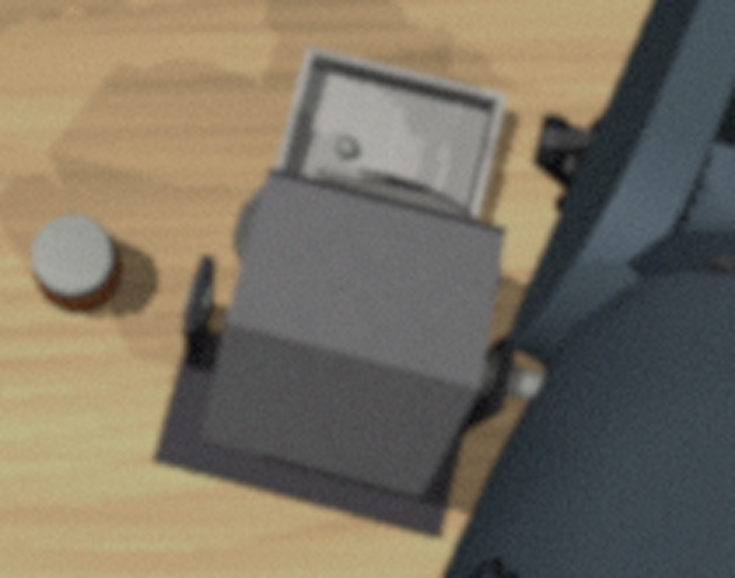

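At the stop (bar top at 0.126, force up to 20 N), one ball is visible in the tray at top-crop (347,148). I'll retract and wait for the others.

Request:
{"op": "apply_moves", "data": {
  "plan": [
    {"translation": [0,0,-0.005],"angular": [0,0,0],"hand": 0},
    {"translation": [0,0,-0.02],"angular": [0,0,0],"hand": 0},
    {"translation": [0,0,-0.04],"angular": [0,0,0],"hand": 0},
    {"translation": [0,0,-0.04],"angular": [0,0,0],"hand": 0},
    {"translation": [0,0,-0.03],"angular": [0,0,0],"hand": 0},
    {"translation": [0.02,-0.05,0],"angular": [0,0,0],"hand": 0},
    {"translation": [0.02,-0.05,0],"angular": [0,0,0],"hand": 0},
    {"translation": [0.02,-0.05,0],"angular": [0,0,0],"hand": 0},
    {"translation": [0.02,-0.05,0],"angular": [0,0,0],"hand": 0},
    {"translation": [0,0,0],"angular": [0,0,0],"hand": 0}
  ]
}}

```text
time_s: 15.68
eef_pos: [0.495, -0.3824, 0.2578]
eef_rot: [-0.0, 0.137, 0.991, -0.0]
wrist_force: [0.3, 0.5, 0.5]
opening: -0.001
```

Run:
```python
from bench import ctrl
from h import *
o=ctrl.get_obs(); 
err(o,[*s2w(.103,-.122),.126],74.4)
c=ctrl.camera("side"); crop(c,200,40,400,250,2.8,"pics/s12.png")
c=ctrl.camera("top"); crop(c,230,120,440,285,3.5,"pics/t12.png")
```

```text
tcp [ 0.495  -0.3824  0.2578] yaw 74.24 z [-0.001 -0.    -1.   ] tool shift [-0.081   0.204   0.1316] rz -0.003 F [0.3 0.5 0.5] q6 -2.14 t 15.675 op -0.000664330707538872
```

View pics/s12.png

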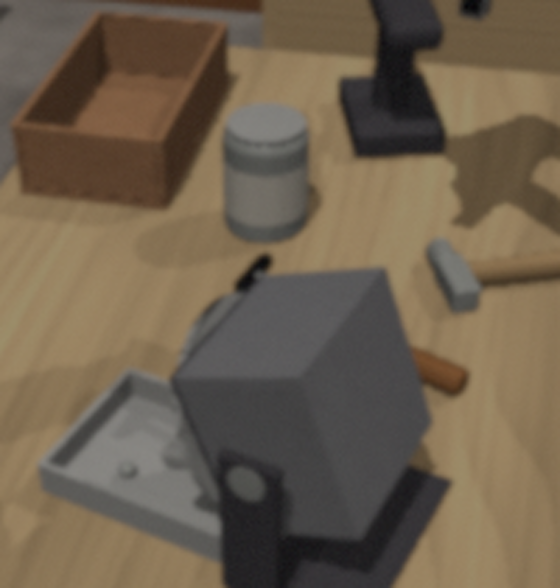

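View pics/t12.png

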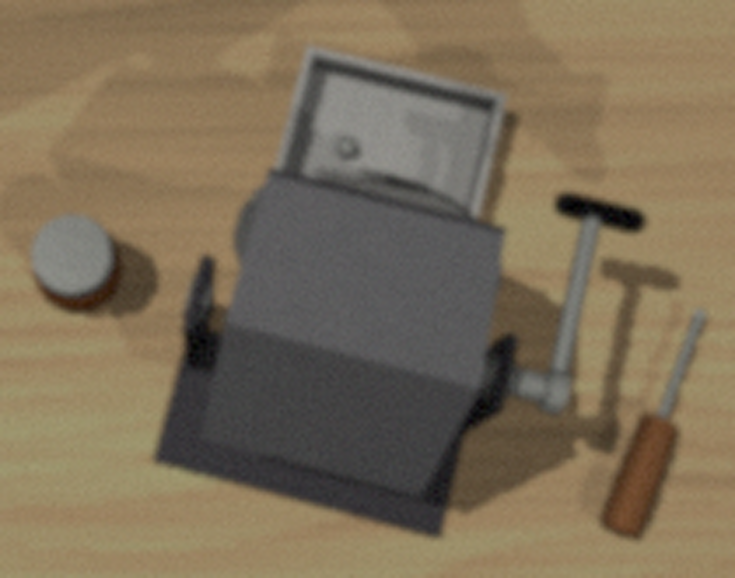

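Run:
```python
from bench import ctrl
from h import *
def enh(c,x0,y0,x1,y1,s,n):
    im=c["img"][y0:y1,x0:x1,::-1].astype(float); im=np.clip((im-20)*2.2,0,255).astype(np.uint8)
    cv2.imwrite(n,cv2.resize(im,None,fx=s,fy=s,interpolation=cv2.INTER_CUBIC))
f=lambda n:dict(ctrl.camera(n))
c=f("side"); c["img"]=np.mean([c["img"]]+[ctrl.camera("side")["img"] for _ in range(5)],0)
enh(c,210,150,300,245,6,"pics/s13.png")
c=f("top"); enh(c,300,125,385,200,8,"pics/t13.png")
p=onz(c,230+347/3.5,120+148/3.5,.012); d=p[:2]-T; print(np.cos(TH)*d[0]+np.sin(TH)*d[1],-np.sin(TH)*d[0]+np.cos(TH)*d[1])
```

```text
0.13974569003388823 0.0234851555586515
```

View pics/s13.png

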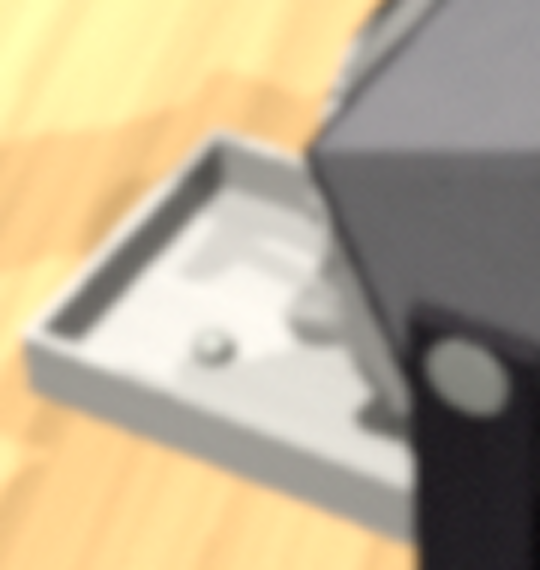

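View pics/t13.png

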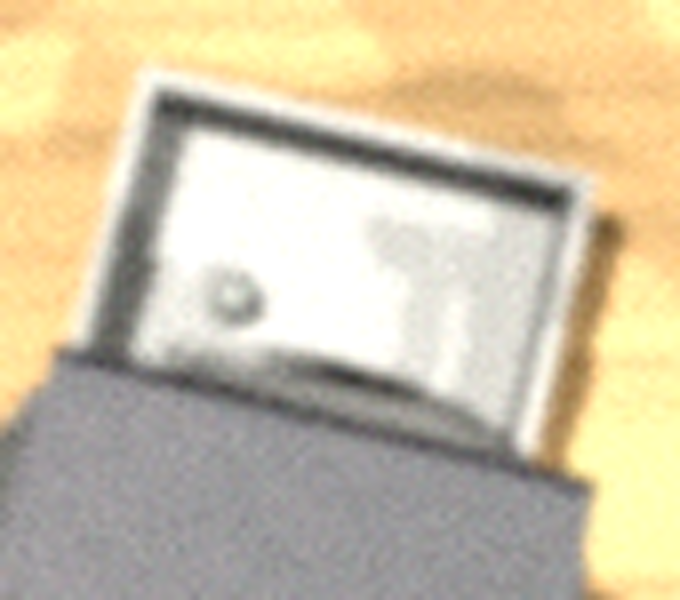

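Only one ball is in view, at stand (0.140, 0.023). Part of the tray is hidden under the tin, so I'll work out how much is hidden at each tip angle.

```bash
cat > vis.py <<'E'
from bench import ctrl
from h import *
C={n:ctrl.camera(n) for n in("side","top")}
c,s=np.cos(TH),np.sin(TH)
def w2s(p): d=np.array(p)[:2]-T; return np.array([c*d[0]+s*d[1],-s*d[0]+c*d[1],p[2]])
E={n:w2s(C[n]["eye"]) for n in C}; print(E)
def blocked(p,e,q):
    S=np.linspace(0,1,600)[:,None]; P=p+(e-p)*S*.5
    x=P[:,0];z=P[:,2]-.122;y=P[:,1]
    lx=x*np.cos(q)-z*np.sin(q); lz=x*np.sin(q)+z*np.cos(q)
    b=(abs(lx)<.064)&(abs(y)<.064)&(abs(lz)<.05)
    b|=(np.hypot(lx,y)<.076)&(lz>.05)&(lz<.056)
    b|=(abs(x)<.022)&(abs(abs(y)-.084)<.004)&(P[:,2]<.138)
    w=((x>.005)&(x<.195)&(abs(y)<.065))&~((x>.010)&(x<.19)&(abs(y)<.06))&(P[:,2]<.03)
    return (b|w).any()
for q in(0.0,.35,.7,1.0,1.3,1.6,1.95):
    print(q)
    for yy in(.05,.03,.01,-.01,-.03,-.05):
        print(''.join('B' if (a:=not blocked(np.array([xx,yy,.014]),E['side'],q))&(t:=not blocked(np.array([xx,yy,.014]),E['top'],q)) else 'S' if a else 'T' if t else '.' for xx in np.arange(.02,.19,.01)))
E
python3 vis.py
```

```text
{'side': array([-0.24297379,  0.53267561,  0.6341105 ]), 'top': array([-0.14141553,  0.04086186,  0.86568937])}
0.0
..........TTTTTTT
....SSSSSSBBBBBBB
........SSSBBBBBB
..........SBBBBBB
...........BBBBBB
..........TTBBBBB
0.35
..........TTTTTTT
.....SSSSSSBBBBBB
.......SSSSSBBBBB
.........SSSBBBBB
...........SBBBBB
...........TTBBBB
0.7
..........TTTTTTT
....SSSSSSSBBBBBB
......SSSSSBBBBBB
..........SBBBBBB
...........TTBBBB
..........TTTBBBB
1.0
.........TTTTTTTT
....SSSSSBBBBBBBB
.......SSBBBBBBBB
..........TBBBBBB
.........TTTBBBBB
.........TTTBBBBB
1.3
.......TTTTTTTTTT
....SSSBBBBBBBBBB
.......TBBBBBBBBB
.......TTTBBBBBBB
.......TTTTBBBBBB
.......TTTTTBBBBB
1.6
.........TTTTTTTT
....SSSSSBBBBBBBB
.......SSSBBBBBBB
..........BBBBBBB
..........TBBBBBB
.........TTTBBBBB
1.95
..........TTTTTTT
....SSSSSSSBBBBBB
.......SSSSBBBBBB
..........SSBBBBB
...........BBBBBB
...........TTBBBB
```

The hidden part is large (x < ~0.09 m), so a count isn't possible from here. I'll grip the bar, raise the tin to about q = 1.25 and look, then tip again. That also gives any leftover ball a second chance to roll out.

Request:
{"op": "apply_moves", "data": {
  "plan": [
    {"translation": [0,0,0],"angular": [0,0,0.176],"hand": 0.045},
    {"translation": [0,0,0],"angular": [0,0,0.176],"hand": 0.045},
    {"translation": [0,0,0],"angular": [0,0,0.176],"hand": 0.045},
    {"translation": [0,0,0],"angular": [0,0,0.176],"hand": 0.045},
    {"translation": [0,0,0],"angular": [0,0,0.176],"hand": 0.045},
    {"translation": [0,0,0],"angular": [0,0,0.176],"hand": 0.045},
    {"translation": [0,0,0],"angular": [0,0,0.176],"hand": 0.045},
    {"translation": [0,0,0],"angular": [0,0,0.176],"hand": 0.045},
    {"translation": [0,0,0],"angular": [0,0,0.16],"hand": 0.045},
    {"translation": [0,0,0],"angular": [0,0,0],"hand": 0.045}
  ]
}}

```text
time_s: 17.48
eef_pos: [0.4976, -0.3792, 0.2573]
eef_rot: [-0.0, 0.794, 0.607, -0.0]
wrist_force: [-0.3, 0.3, 0.4]
opening: 0.528
```

Run:
```python
from bench import ctrl
from h import *
o=ctrl.get_obs(); 
err(o,[*s2w(.105,-.135),.20],-15.57)
c=ctrl.camera("top"); cv2.imwrite("pics/t14.png",c["img"][:,:,::-1])
# bar centre on z .119
for uv in((558,207),(643,218)): 
  p=onz(c,230+uv[0]/3.5,120+uv[1]/3.5,.119); d=p[:2]-T; print(np.cos(TH)*d[0]+np.sin(TH)*d[1],-np.sin(TH)*d[0]+np.cos(TH)*d[1])
```

```text
tcp [ 0.4976 -0.3792  0.2573] yaw -15.2 z [-0.  0. -1.] tool shift [0.1864 0.0831 0.0573] rz 0.006 F [-0.3  0.3  0.4] q6 -0.58 t 17.475 op 0.5283475691234654
0.10120281314461232 -0.09555382898665139
0.10702796104645595 -0.14208034423898777
```

Request:
{"op": "apply_moves", "data": {
  "plan": [
    {"translation": [0.0373,0.0166,0],"angular": [0,0,0],"hand": 0.045},
    {"translation": [0.0373,0.0166,0],"angular": [0,0,0],"hand": 0.045},
    {"translation": [0.0373,0.0166,0],"angular": [0,0,0],"hand": 0.045},
    {"translation": [0.0373,0.0166,0],"angular": [0,0,0],"hand": 0.045},
    {"translation": [0.0373,0.0166,0],"angular": [0,0,0],"hand": 0.045},
    {"translation": [0,0,0.04],"angular": [0,0,0],"hand": 0.045},
    {"translation": [0,0,0.04],"angular": [0,0,0],"hand": 0.045},
    {"translation": [0,0,0],"angular": [0,0,0],"hand": 0.045}
  ]
}}

```text
time_s: 18.52
eef_pos: [0.6244, -0.2198, 0.1732]
eef_rot: [-0.004, 0.794, 0.608, -0.002]
wrist_force: [-0.3, 0.2, -0.3]
opening: 0.526
```

Run:
```python
from bench import ctrl
from h import *
o=ctrl.get_obs(); 
err(o,[*s2w(.105,-.135),.104],-15.57)
c=ctrl.camera("side"); crop(c,200,40,400,250,2.8,"pics/s15.png")
c=ctrl.camera("top"); crop(c,230,120,440,285,3.5,"pics/t15.png")
```

```text
tcp [ 0.6244 -0.2198  0.1732] yaw -15.14 z [-0.007  0.004 -1.   ] tool shift [-0.0008  0.003   0.0692] rz 0.008 F [-0.3  0.2 -0.3] q6 -0.25 t 18.525 op 0.525545757880316
```

View pics/s15.png

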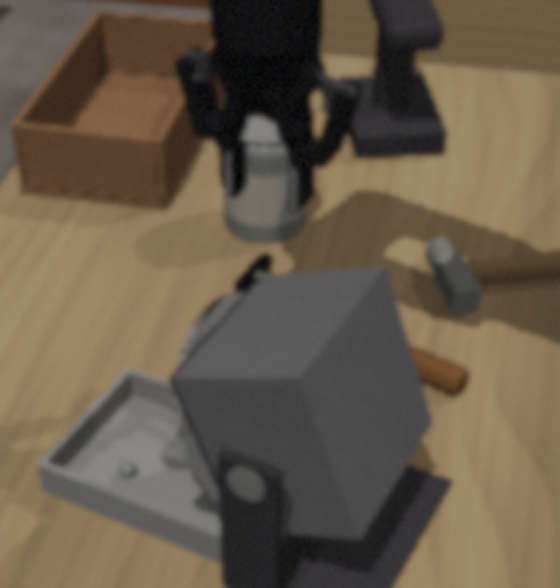

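View pics/t15.png

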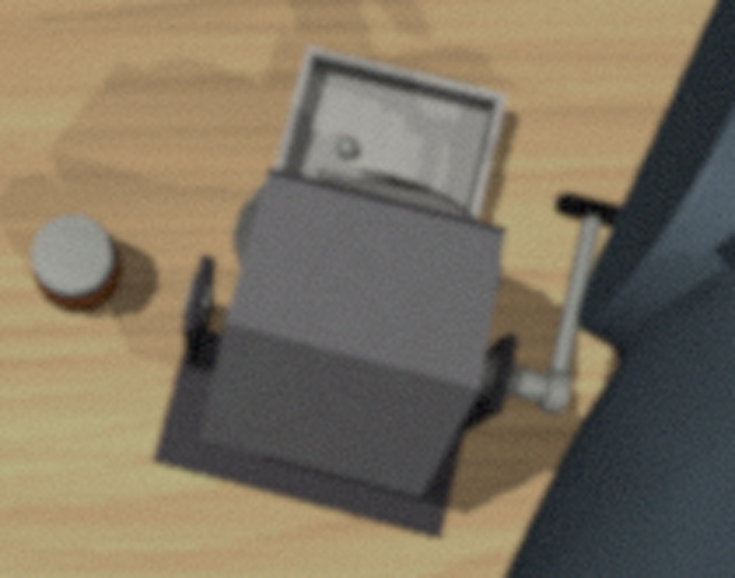

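The open fingers straddle the bar line. I'll lower and grip.

Request:
{"op": "apply_moves", "data": {
  "plan": [
    {"translation": [0,0.003,0.025],"angular": [0,0,0],"hand": 0.045},
    {"translation": [0,0,0.025],"angular": [0,0,0],"hand": 0.045},
    {"translation": [0,0,0.018],"angular": [0,0,0],"hand": 0.045},
    {"translation": [0,0,0],"angular": [0,0,0],"hand": 0.0},
    {"translation": [0,0,0],"angular": [0,0,0],"hand": 0.0},
    {"translation": [0,0,0],"angular": [0,0,0],"hand": 0.0},
    {"translation": [0,0,0],"angular": [0,0,0],"hand": 0.0}
  ]
}}

```text
time_s: 19.5
eef_pos: [0.6265, -0.2214, 0.1102]
eef_rot: [-0.003, 0.795, 0.607, -0.002]
wrist_force: [-14.7, 3.1, 6.6]
opening: 0.129
```

Run:
```python
from bench import ctrl
from h import *
o=ctrl.get_obs(); 
err(o,[*s2w(.105,-.135),.104],-15.57)
```

```text
tcp [ 0.6265 -0.2214  0.1102] yaw -15.26 z [-0.008  0.002 -1.   ] tool shift [0.0003 0.0001 0.0062] rz 0.005 F [-14.7   3.1   6.6] q6 -0.25 t 19.5 op 0.1285500692332604
```

Request:
{"op": "apply_moves", "data": {
  "plan": [
    {"translation": [0,-0.0003,-0.0104],"angular": [0,0,0],"hand": 0.0},
    {"translation": [0,-0.0012,-0.0104],"angular": [0,0,0],"hand": 0.0},
    {"translation": [0,-0.0023,-0.0103],"angular": [0,0,0],"hand": 0.0},
    {"translation": [0,-0.0033,-0.0099],"angular": [0,0,0],"hand": 0.0},
    {"translation": [0,-0.0043,-0.0096],"angular": [0,0,0],"hand": 0.0},
    {"translation": [0,-0.0052,-0.0091],"angular": [0,0,0],"hand": 0.0},
    {"translation": [0,-0.0062,-0.0086],"angular": [0,0,0],"hand": 0.0},
    {"translation": [0,0,0],"angular": [0,0,0],"hand": 0.0}
  ]
}}

```text
time_s: 20.5
eef_pos: [0.6071, -0.216, 0.1794]
eef_rot: [0.0, 0.795, 0.607, -0.0]
wrist_force: [-7.5, 2.4, 0.1]
opening: 0.129
```

Run:
```python
from bench import ctrl
from h import *
o=ctrl.get_obs(); 
err(o,[*s2w(.105,-.135),.104],-15.57)
c=ctrl.camera("side"); crop(c,200,40,400,250,2.8,"pics/s16.png")
c=ctrl.camera("top"); crop(c,230,120,440,285,3.5,"pics/t16.png")
```

```text
tcp [ 0.6071 -0.216   0.1794] yaw -15.28 z [-0. -0. -1.] tool shift [0.0003 0.0202 0.0754] rz 0.005 F [-7.5  2.4  0.1] q6 -0.26 t 20.5 op 0.129352441378809
```

View pics/s16.png

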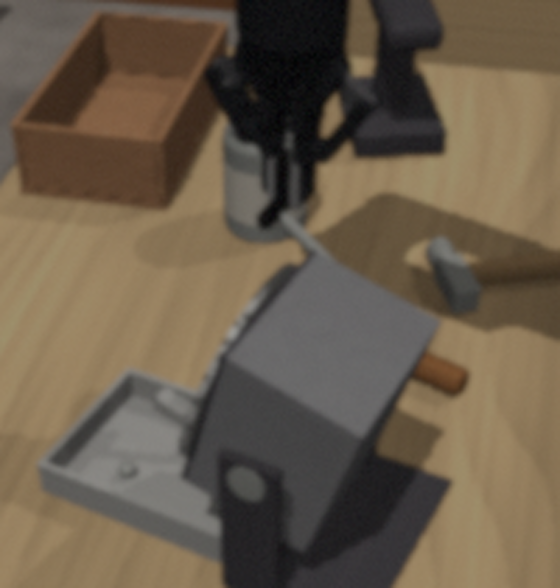

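View pics/t16.png

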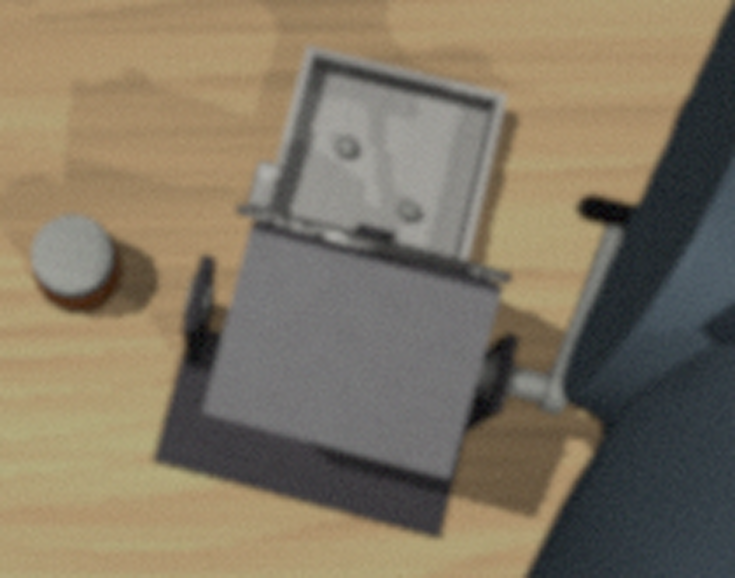

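A second ball shows at top-crop (408,210). The third is either further under the tin or still inside, so I'll tip again to the stop with a quicker swing.

Request:
{"op": "apply_moves", "data": {
  "plan": [
    {"translation": [0,0.0114,0.0177],"angular": [0,0,0],"hand": 0.0},
    {"translation": [0,0.0076,0.0195],"angular": [0,0,0],"hand": 0.0},
    {"translation": [0,0.0035,0.0207],"angular": [0,0,0],"hand": 0.0},
    {"translation": [0,0.0003,0.0114],"angular": [0,0,0],"hand": 0.0},
    {"translation": [0,0,0.001],"angular": [0,0,0],"hand": 0.0},
    {"translation": [0,0,0],"angular": [0,0,0],"hand": 0.0},
    {"translation": [0,0,0],"angular": [0,0,0],"hand": 0.0},
    {"translation": [0,0,0],"angular": [0,0,0],"hand": 0.0}
  ]
}}

```text
time_s: 21.6
eef_pos: [0.6271, -0.2203, 0.1155]
eef_rot: [-0.003, 0.794, 0.607, -0.002]
wrist_force: [-34.1, 16.9, 43.2]
opening: 0.115
```

Run:
```python
from bench import ctrl
from h import *
o=ctrl.get_obs(); 
err(o,[*s2w(.105,-.135),.104],-15.57)
c=ctrl.camera("side"); crop(c,200,40,400,250,2.8,"pics/s17.png")
c=ctrl.camera("top"); crop(c,230,120,440,285,3.5,"pics/t17.png")
```

```text
tcp [ 0.6271 -0.2203  0.1155] yaw -15.21 z [-0.006  0.003 -1.   ] tool shift [-0.001  -0.0002  0.0115] rz 0.006 F [-34.1  16.9  43.2] q6 -0.25 t 21.6 op 0.11537511635339094
```

View pics/s17.png

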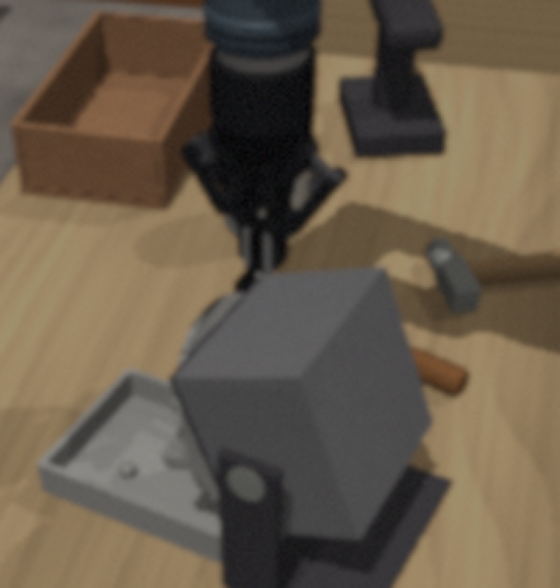

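View pics/t17.png

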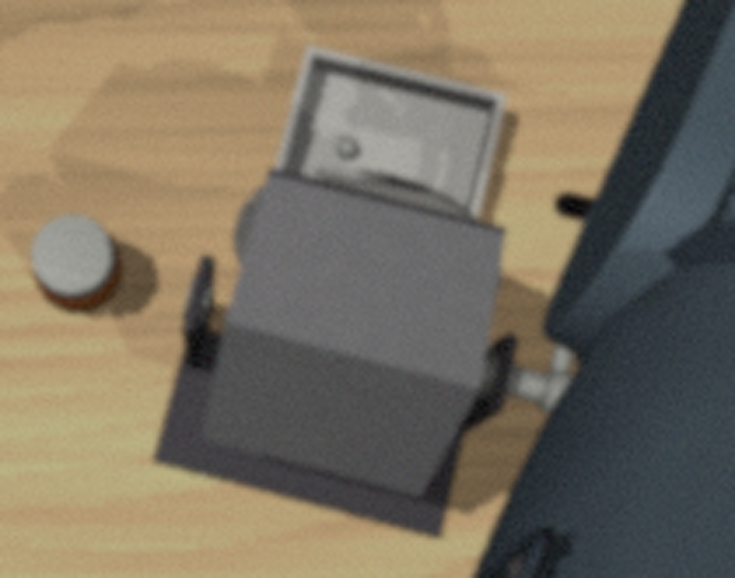

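No new ball is visible at the stop. I'll relieve the pressing and raise the tin again to look from two tip angles.

Request:
{"op": "apply_moves", "data": {
  "plan": [
    {"translation": [0,0,-0.008],"angular": [0,0,0],"hand": 0.0},
    {"translation": [0,-0.0008,-0.0104],"angular": [0,0,0],"hand": 0.0},
    {"translation": [0,-0.0018,-0.0104],"angular": [0,0,0],"hand": 0.0},
    {"translation": [0,-0.0028,-0.0101],"angular": [0,0,0],"hand": 0.0},
    {"translation": [0,-0.0038,-0.0098],"angular": [0,0,0],"hand": 0.0},
    {"translation": [0,-0.0045,-0.0095],"angular": [0,0,0],"hand": 0.0},
    {"translation": [0,0,0],"angular": [0,0,0],"hand": 0.0}
  ]
}}

```text
time_s: 22.58
eef_pos: [0.6146, -0.2168, 0.166]
eef_rot: [-0.002, 0.795, 0.607, -0.001]
wrist_force: [-7.3, 26.7, -4.6]
opening: 0.12
```

Run:
```python
from bench import ctrl
from h import *
o=ctrl.get_obs(); 
err(o,[*s2w(.105,-.135),.104],-15.57)
c=ctrl.camera("side"); im1=c["img"][140:250,200:320,::-1]
t=ctrl.camera("top"); im2=t["img"][125:215,295:385,::-1]
f=lambda i,w,h:np.clip((cv2.resize(i,(w,h),interpolation=cv2.INTER_CUBIC).astype(float)-15)*2,0,255).astype(np.uint8)
cv2.imwrite("pics/st18.png",np.hstack([f(im1,420,385),f(im2,385,385)])[:, :800])
```

```text
tcp [ 0.6146 -0.2168  0.166 ] yaw -15.28 z [-0.004  0.003 -1.   ] tool shift [-0.0011  0.013   0.062 ] rz 0.005 F [-7.3 26.7 -4.6] q6 -0.25 t 22.575 op 0.11992287384864275
```

View pics/st18.png

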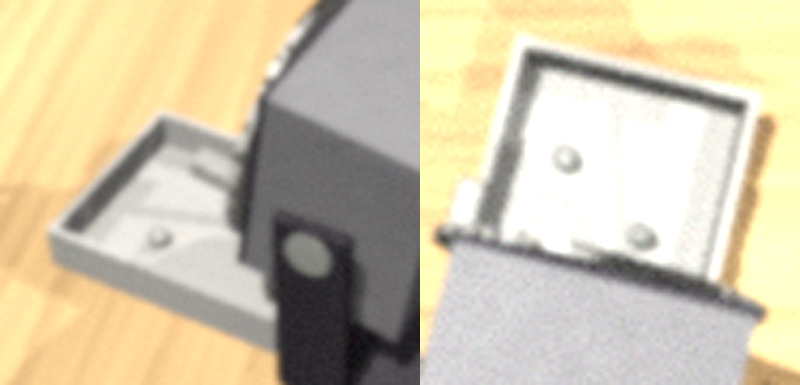

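The same two balls show, unmoved. I'll do one deeper cycle with a looser hold to avoid side loads: back to about q = 0.75, then tip to the stop again.

Request:
{"op": "apply_moves", "data": {
  "plan": [
    {"translation": [0,0,0],"angular": [0,0,0],"hand": 0.03},
    {"translation": [0,0,0],"angular": [0,0,0],"hand": 0.03},
    {"translation": [0,-0.006,-0.007],"angular": [0,0,0],"hand": 0.03},
    {"translation": [0,-0.008,-0.006],"angular": [0,0,0],"hand": 0.03},
    {"translation": [0,-0.009,-0.006],"angular": [0,0,0],"hand": 0.03},
    {"translation": [0,-0.009,-0.006],"angular": [0,0,0],"hand": 0.03},
    {"translation": [0,-0.009,-0.005],"angular": [0,0,0],"hand": 0.03},
    {"translation": [0,-0.009,-0.004],"angular": [0,0,0],"hand": 0.03},
    {"translation": [0,-0.009,-0.004],"angular": [0,0,0],"hand": 0.03},
    {"translation": [0,0,0],"angular": [0,0,0],"hand": 0.03}
  ]
}}

```text
time_s: 23.92
eef_pos: [0.5592, -0.2029, 0.204]
eef_rot: [0.0, 0.795, 0.607, 0.0]
wrist_force: [0.2, 0.3, 0.1]
opening: 0.352
```

```bash
cat > look.py <<'E'
import sys
from bench import ctrl
from h import *
o=ctrl.get_obs(); 
err(o,[*s2w(.105,-.135),.104],-15.57)
c=ctrl.camera("side"); im1=c["img"][90:250,200:375,::-1]
t=ctrl.camera("top"); im2=t["img"][125:285,270:440,::-1]
f=lambda i,w,h:np.clip((cv2.resize(i,(w,h),interpolation=cv2.INTER_CUBIC).astype(float)-15)*2,0,255).astype(np.uint8)
cv2.imwrite(f"pics/{sys.argv[1]}.png",np.hstack([f(im1,400,366),f(im2,390,366)]))
E
python3 look.py st19
```

```text
tcp [ 0.5592 -0.2029  0.204 ] yaw -15.31 z [ 0. -0. -1.] tool shift [0.0003 0.0698 0.1   ] rz 0.005 F [0.2 0.3 0.1] q6 -0.28 t 23.925 op 0.3516172460163267
```

View pics/st19.png

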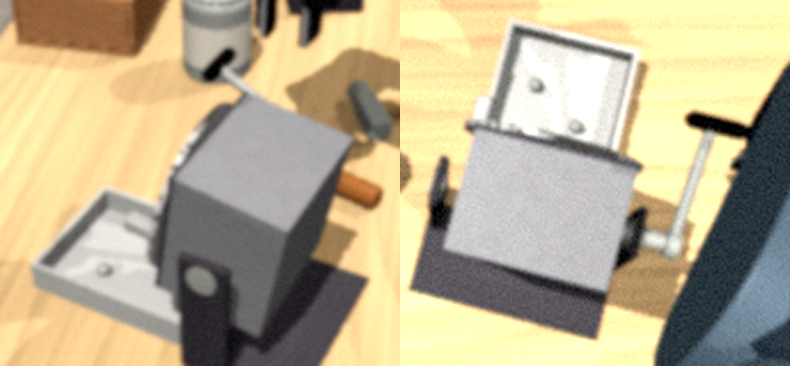

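The fingers slipped over the bar and the tin stays near q = 1.4. I'll go round to the front of the bar with shut fingers and push it back from there.

Request:
{"op": "apply_moves", "data": {
  "plan": [
    {"translation": [0,0,-0.03],"angular": [0,0,0],"hand": 0},
    {"translation": [0,0.034,0],"angular": [0,0,0],"hand": 0},
    {"translation": [0,0.034,0],"angular": [0,0,0],"hand": 0},
    {"translation": [0,0.034,0],"angular": [0,0,0],"hand": 0},
    {"translation": [0,0,0.04],"angular": [0,0,0],"hand": 0},
    {"translation": [0,0,0.039],"angular": [0,0,0],"hand": 0},
    {"translation": [0,0,0],"angular": [0,0,0],"hand": 0}
  ]
}}

```text
time_s: 24.9
eef_pos: [0.6555, -0.2285, 0.1496]
eef_rot: [-0.004, 0.795, 0.607, -0.002]
wrist_force: [-0.2, 0.6, -0.3]
opening: 0.002
```

Request:
{"op": "apply_moves", "data": {
  "plan": [
    {"translation": [0,-0.009,0],"angular": [0,0,0],"hand": 0},
    {"translation": [0,-0.009,0],"angular": [0,0,0],"hand": 0},
    {"translation": [0,-0.009,0],"angular": [0,0,0],"hand": 0},
    {"translation": [0,-0.009,0],"angular": [0,0,0],"hand": 0},
    {"translation": [0,-0.009,0],"angular": [0,0,0],"hand": 0},
    {"translation": [0,-0.009,0],"angular": [0,0,0],"hand": 0},
    {"translation": [0,-0.009,0],"angular": [0,0,0],"hand": 0},
    {"translation": [0,-0.009,0],"angular": [0,0,0],"hand": 0},
    {"translation": [0,0,0],"angular": [0,0,0],"hand": 0}
  ]
}}

```text
time_s: 26.02
eef_pos: [0.6166, -0.2196, 0.1814]
eef_rot: [0.033, 0.794, 0.606, 0.021]
wrist_force: [59.0, -2.6, 48.0]
opening: -0.005
```

```bash
python3 look.py st20
```

```text
tcp [ 0.6166 -0.2196  0.1814] yaw -15.31 z [ 0.073 -0.028 -0.997] tool shift [0.0017 0.004  0.0779] rz 0.005 F [59.  -2.6 48. ] q6 -0.27 t 26.025 op -0.005279762542385611
```

View pics/st20.png

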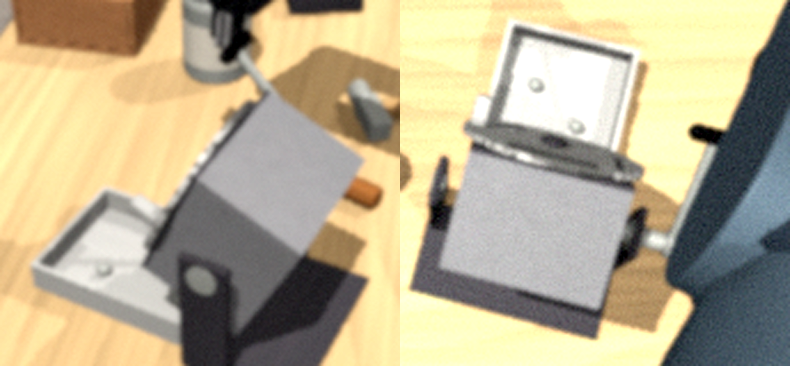

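The force rose to about 76 N, so I'm stopping that push. The tin is at about q = 1.15, which is far enough for a re-tip. I'll back off forward, rise, then press from above.

Request:
{"op": "apply_moves", "data": {
  "plan": [
    {"translation": [0,0.008,0],"angular": [0,0,0],"hand": 0},
    {"translation": [0,0.008,0],"angular": [0,0,0],"hand": 0},
    {"translation": [0,0,0],"angular": [0,0,0],"hand": 0}
  ]
}}

```text
time_s: 26.5
eef_pos: [0.617, -0.2216, 0.1679]
eef_rot: [0.017, 0.795, 0.606, 0.009]
wrist_force: [28.8, -9.5, 21.2]
opening: 0.0
```

```bash
python3 look.py st21
```

```text
tcp [ 0.617  -0.2216  0.1679] yaw -15.33 z [ 0.034 -0.017 -0.999] tool shift [0.0034 0.0068 0.0641] rz 0.004 F [28.8 -9.5 21.2] q6 -0.26 t 26.5 op 0.0003813737386550014
```

View pics/st21.png

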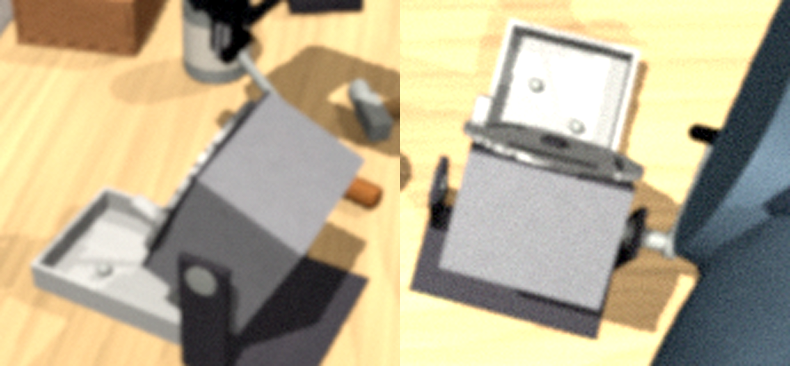

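Request:
{"op": "apply_moves", "data": {
  "plan": [
    {"translation": [0,0.012,0],"angular": [0,0,0],"hand": 0},
    {"translation": [0,0.015,0],"angular": [0,0,0],"hand": 0},
    {"translation": [0,0,0],"angular": [0,0,0],"hand": 0}
  ]
}}

```text
time_s: 26.98
eef_pos: [0.6299, -0.2222, 0.1547]
eef_rot: [0.0, 0.795, 0.607, -0.0]
wrist_force: [0.1, 0.0, 0.6]
opening: 0.002
```

```bash
python3 look.py st22
python3 - <<'E'
from bench import ctrl
from h import *
err(ctrl.get_obs(),[*s2w(.080,-.128),.25],-15.57)
E
```

```text
tcp [ 0.6299 -0.2222  0.1547] yaw -15.29 z [ 0. -0. -1.] tool shift [ 0.0002 -0.0035  0.0507] rz 0.005 F [0.1 0.  0.6] q6 -0.25 t 26.975 op 0.0022716245739575337
tcp [ 0.6296 -0.2221  0.1547] yaw -15.3 z [ 0. -0. -1.] tool shift [ 0.0073 -0.0281 -0.0953] rz 0.005 F [1.  0.2 1.9] q6 -0.25 t 27.075 op -0.003728197787461182
```

View pics/st22.png

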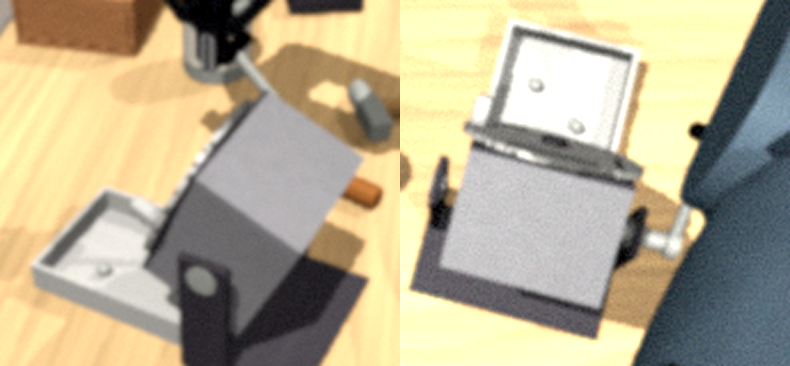

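Request:
{"op": "apply_moves", "data": {
  "plan": [
    {"translation": [0,0.02,0],"angular": [0,0,0],"hand": 0},
    {"translation": [0,0,-0.05],"angular": [0,0,0],"hand": 0},
    {"translation": [0,0,-0.045],"angular": [0,0,0],"hand": 0},
    {"translation": [0.007,-0.024,0],"angular": [0,0,0],"hand": 0},
    {"translation": [0,-0.024,0],"angular": [0,0,0],"hand": 0},
    {"translation": [0,0,0],"angular": [0,0,0],"hand": 0}
  ]
}}

```text
time_s: 27.82
eef_pos: [0.6032, -0.2074, 0.2494]
eef_rot: [-0.001, 0.795, 0.607, -0.0]
wrist_force: [0.5, 0.3, -0.5]
opening: -0.005
```

```bash
python3 look.py st23
python3 - <<'E'
from bench import ctrl
from h import *
err(ctrl.get_obs(),[*s2w(.080,-.128),.21],-15.57)
E
```

```text
tcp [ 0.6032 -0.2074  0.2494] yaw -15.3 z [-0.001  0.    -1.   ] tool shift [-0.0071  0.0264  0.1454] rz 0.005 F [ 0.5  0.3 -0.5] q6 -0.25 t 27.825 op -0.004599646269092376
tcp [ 0.6047 -0.2081  0.2495] yaw -15.31 z [ 0. -0. -1.] tool shift [ 0.0004 -0.0004  0.0395] rz 0.005 F [1.4 0.4 0.4] q6 -0.25 t 27.925 op 0.002184483833298092
```

View pics/st23.png

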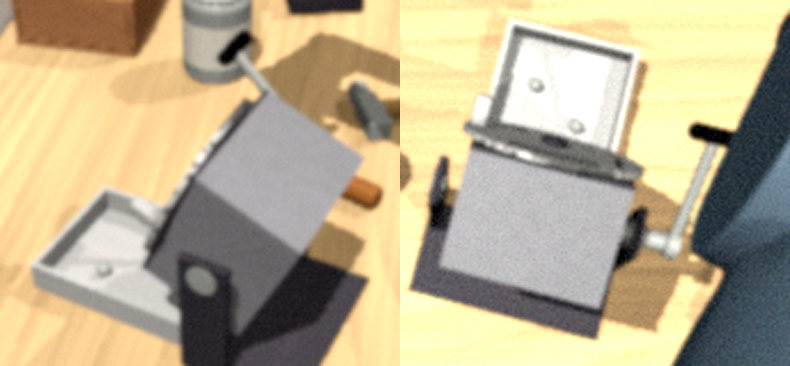

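The bar is free at side-crop (237,45), with the fingers above it. I'll press down to the stop again.

Request:
{"op": "apply_moves", "data": {
  "plan": [
    {"translation": [0,-0.005,0.022],"angular": [0,0,0],"hand": 0},
    {"translation": [0,0,0.022],"angular": [0,0,0],"hand": 0},
    {"translation": [0,0.005,0.008],"angular": [0,0,0],"hand": 0},
    {"translation": [0,0.005,0.009],"angular": [0,0,0],"hand": 0},
    {"translation": [0,0.005,0.01],"angular": [0,0,0],"hand": 0},
    {"translation": [0,0.004,0.011],"angular": [0,0,0],"hand": 0},
    {"translation": [0,0.004,0.012],"angular": [0,0,0],"hand": 0},
    {"translation": [0,0.003,0.014],"angular": [0,0,0],"hand": 0},
    {"translation": [0,0.001,0.013],"angular": [0,0,0],"hand": 0},
    {"translation": [0,0,0.004],"angular": [0,0,0],"hand": 0}
  ]
}}

```text
time_s: 29.18
eef_pos: [0.6267, -0.2143, 0.1255]
eef_rot: [0.001, 0.795, 0.607, 0.0]
wrist_force: [-3.8, 2.0, 22.7]
opening: -0.004
```

Request:
{"op": "apply_moves", "data": {
  "plan": [
    {"translation": [0,0,0],"angular": [0,0,0],"hand": 0},
    {"translation": [0,0,0],"angular": [0,0,0],"hand": 0}
  ]
}}

```text
time_s: 29.42
eef_pos: [0.6265, -0.2142, 0.1257]
eef_rot: [0.001, 0.795, 0.607, 0.0]
wrist_force: [0.1, 1.2, 9.7]
opening: 0.001
```

```bash
python3 look.py st24
```

```text
tcp [ 0.6265 -0.2142  0.1257] yaw -15.29 z [ 0.001 -0.001 -1.   ] tool shift [-0.0066  0.0019  0.0217] rz 0.005 F [0.1 1.2 9.7] q6 -0.24 t 29.425 op 0.0007566863371581833
```

View pics/st24.png

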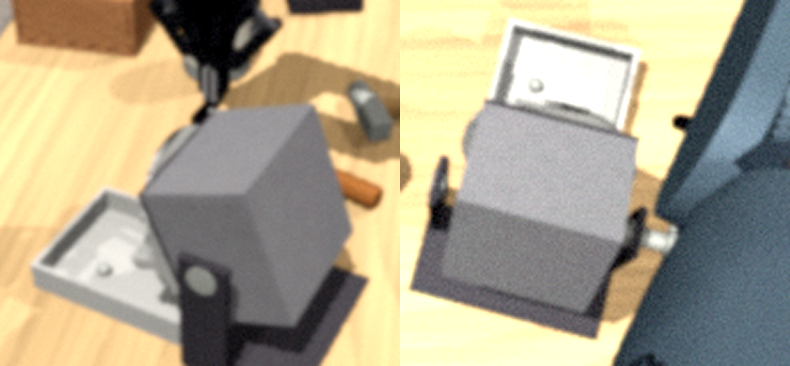

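The tin is at the stop again (bar top 0.1257). I'll retreat, let things settle, and check the cap and the bystanders.

Request:
{"op": "apply_moves", "data": {
  "plan": [
    {"translation": [0,0,-0.005],"angular": [0,0,0],"hand": 0},
    {"translation": [0,0,-0.03],"angular": [0,0,0],"hand": 0},
    {"translation": [0,0,-0.05],"angular": [0,0,0],"hand": 0},
    {"translation": [0,0,-0.05],"angular": [0,0,0],"hand": 0},
    {"translation": [-0.05,-0.02,0],"angular": [0,0,0],"hand": 0},
    {"translation": [-0.05,-0.02,0],"angular": [0,0,0],"hand": 0},
    {"translation": [-0.05,-0.02,0],"angular": [0,0,0],"hand": 0},
    {"translation": [-0.05,-0.02,0],"angular": [0,0,0],"hand": 0},
    {"translation": [0,0,0],"angular": [0,0,0],"hand": 0},
    {"translation": [0,0,0],"angular": [0,0,0],"hand": 0}
  ]
}}

```text
time_s: 30.78
eef_pos: [0.4957, -0.3851, 0.2585]
eef_rot: [-0.001, 0.795, 0.606, 0.0]
wrist_force: [-0.1, 0.5, 0.5]
opening: -0.0
```

```bash
python3 look.py st25
python3 - <<'E'
from bench import ctrl
from h import *
c=ctrl.camera("side");t=ctrl.camera("top"); q=1.95
crop(c,200,130,320,240,5,"pics/s26.png"); crop(t,230,120,440,285,3.5,"pics/t26.png")
for cap in(-.2,0,.2):
  a=np.pi/2+cap; lx,y=.064*np.cos(a),.064*np.sin(a)
  for lz in(.056,.082):
    x=lx*np.cos(q)+lz*np.sin(q); z=.122-lx*np.sin(q)+lz*np.cos(q)
    u,v=proj(c,[*s2w(x,y),z]); print(cap,lz,round((u-200)*5),round((v-130)*5))
for uv in((558,207),(643,218)): pass
E
```

```text
tcp [ 0.4957 -0.3851  0.2585] yaw -15.34 z [-0.001  0.002 -1.   ] tool shift [0.1925 0.0831 0.1547] rz 0.004 F [-0.1  0.5  0.5] q6 -0.58 t 30.775 op -0.0001871362509340409
-0.2 0.056 363 382
-0.2 0.082 310 379
0 0.056 350 357
0 0.082 297 355
0.2 0.056 339 329
0.2 0.082 286 327
```

View pics/s26.png

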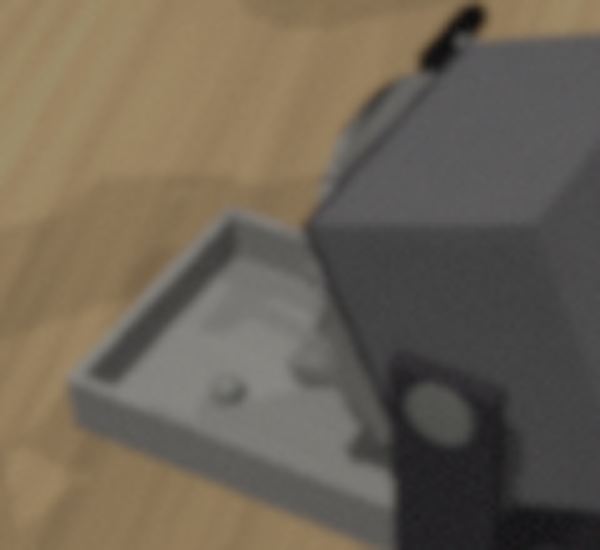

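View pics/t26.png

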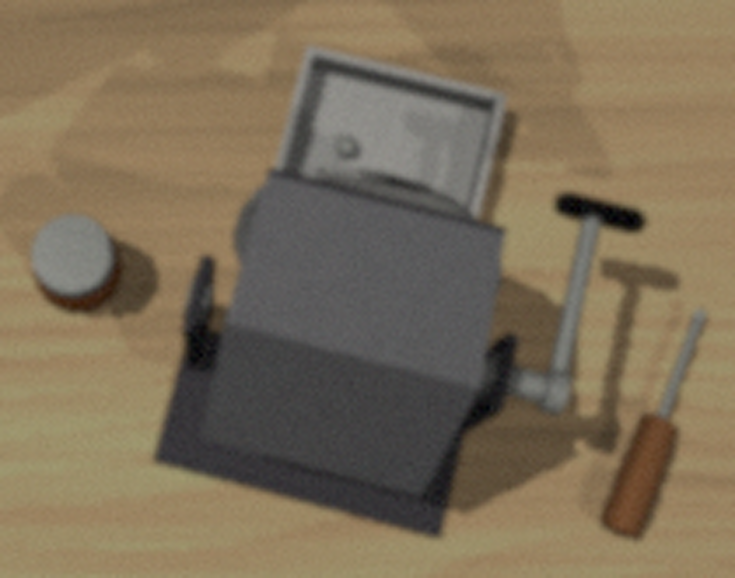

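Run:
```python
from bench import ctrl
print(ctrl.hand_in()); print(ctrl.get_obs()["time_s"])
```

```text
the job is handed in; nothing more can be done
None
the job is handed in; nothing more can be done
```

I set the cap to the middle slot, tipped the tin to its stop and handed the job in. I could only see two of the three small balls in the tray, so the third is unconfirmed.

**What I did:** I turned the cap about 1.79 rad by its lug with the tin upright. Then I pushed the lever from behind and from above until it met its stop. Because only one ball was showing, I raised the tin part-way twice and tipped it to the stop again each time. I handed in at about 31 s with the arm clear of everything.

**Checks that agreed:**
- **Cap:** before tipping, the slot edges put it within about 0.01 rad of square. At the end, the lug's position in the side view put it at about -0.05 rad.
- **Tin:** it is at its stop. The top of the bar was at 0.1257 m against an expected 0.126 m, and the bar stayed there after release.
- **Jar and awl:** neither moved in the pictures.

**Checks that were open or went badly:**
- **Small balls:** one is in plain view in the tray, and a second showed when the tin was raised. The third was never seen. The part of the tray under the tin (about x < 0.09 m) is hidden from both cameras, so it is most likely there after three tips, but it could still be in the tin.
- **Big ball:** it was never seen outside the tin, but I did not see it inside either.
- **Forces:** the second tip pressed the wrist to about 57 N. In the second raise the loose hold first slipped over the bar, and pushing the bar back then took it to about 76 N. Both are under the 120 N wrist limit. I backed off both times, but I could not measure the gripper's own contact force separately against the 40 N limit.

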